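# Clear a aluminium angle offcut off the ledge into the scrap chute

## Robot

A 6-joint arm with a two-finger parallel gripper is mounted at the origin on the work surface. World frame = base frame: x ahead of the robot, y to its left, z up, the work surface at z = 0. Lengths are in m, angles in rad, forces in N, time in s.
With the tool pointing down it reaches from about 0.4 to 0.825 m from the base axis. Payload 7 kg.
Tool frame: the origin (TCP) lies at the centre of the arm's flange, where the gripper is bolted on; the fingertips stand 178 mm ahead of it and the grasp point (between the pads) lies 159 mm ahead of it; x points along the fingers, z is the direction in which the jaws open and shut, and the axes are right-handed (so a half turn about x gives the same grasp; the last joint's range is limited). The gripper opens to 88 mm and grips with 3 to 60 N. Pads are 19 mm wide; open, the fingers measure 130 mm over their backs; the gripper's body (78 mm by 193 mm) begins 47 mm behind the grasp point.
Start: joints at [1.535, 0.359, 0.012, 0, -1.224, -0.288], TCP at [0.215, 0.64, 0.405] pointing down, gripper open.
Joint ranges: [-3.07, 3.07], [-1.43, 2.12], [-1.02, 1.25], [-3.03, 1.67], [-3.05, -0], [-3.03, 3.03]. Speed limits (rad/s): [2.39, 2.39, 3.01, 3.14, 3.14, 3.14].

## Interface

Orientations are given as [roll, pitch, yaw] about the fixed x, y, z axes, in that order (R = Rz(yaw) Ry(pitch) Rx(roll)).
In Python, from station import telemetry, optics, job_done, finder gives the robot as it stands.
- The arm moves only by the tool play_rows, never from a script. Its argument "steps" is a list of rows, each an object of numbers: "gripper": the opening, from 0 (shut) to 1 (fully open); "tx", "ty", "tz": the shift along the tool's x, y, z in units of 25 mm (1.0 is 25 mm); "ax", "ay", "az": the turn, a rotation vector about the tool's x, y, z in units of 6 degrees (1.0 is 6 degrees). In form: [{"gripper": .., "tx": .., "ty": .., "tz": .., "ax": .., "ay": .., "az": ..}, ...]. A call has 1 to 20 rows; each row shifts and turns the commanded pose from where the row before left it, along the tool's axes as they then stand; what a row does not reach is not made up. A row lasts 1/12 s, in which the tool goes at most 41.7 mm and 7.16 degrees, less where a joint would pass 70% of its speed; a pose out of reach is approached as far as the arm can. A call is refused whole if a number of a shift passes 1 or a number of a turn 1, either way. A call with a gripper value outside its range is refused whole. The fingers move at their own pace and stop on an object; "newtons" is the grip in N (left out, the last holds). Time passes only in rows, so rows that do not move let the fingers close. It gives the time, the measured TCP pose, the force and the opening at its end, in the units of the state.
- telemetry.get_state(): the state, without advancing time (a new reading comes with each control period).
- optics.grab_frame(name): name is "scene" or "top" or "wrist"; returns the picture (384x512x3 uint8, red, green, blue); there is no depth.
- optics.calibration(name): a dict with "fx", "fy", "cx", "cy" (pixels), "T" (4x4, takes a point from camera to world coordinates); the wrist camera has in their place "mount" (4x4, takes a point from camera to tool coordinates, whose origin is the TCP and whose axes are the tool frame's). Camera axes: x right, y down, z forward; pixel columns grow to the right and rows downward; lengths in m; the calibration is good to about 2 mm. A picture is of the moment at which its call begins: read the wrist's pose just before it. calibration takes no time and is no camera call.
- job_done(): hands the job in, once; it reports no verdict.
Trained networks look in the newest picture that a camera, given by its name, has taken for a name from the list of things; names that differ only in an ending like _2 or _b are one class to them, and where a whole thing is asked for, a point or a joint stands for the part that bears it (a point fixed in the world has none). Each returns a list of dicts, best first, with "confidence" (0 to 1); they miss things now and then, are a little off and sometimes report something else, mostly with a low value. They report only what shows in the picture. A call takes as long as a camera call.
- finder.look_for(query, camera): "extent" ([left, top, right, bottom] in pixels, round what is visible of it).
- finder.silhouettes(query, camera): "pixels" (384x512 bool, what is visible of it) and "extent" ([left, top, right, bottom] in pixels, round what is visible of it).
- finder.pinpoint(query, camera): "location" ([row, column] in pixels: a listed point, or the origin of a listed thing).
The state is a dict: "t": time; "q": joint angles; "qd": joint speeds; "joint_efforts": joint torques, N m; "eef_pos": TCP position; "ee_rot": TCP orientation; "force": force on the tool from outside, world axes, zero at the start; "moment": the same for the moment, N m; "width": finger opening in m.
Only numpy, scipy, OpenCV 4.12 (cv2) and the standard library are available. Lean on these libraries where they do the work, as an engineer would, in place of code of your own. Each camera call takes 0.05 s, during which the arm holds its last target.

## Task

Slide the short aluminium angle offcut along the raised steel ledge until its end sits square against the pad of the end stop, and press it home there for a moment with roughly 8 N: under 4 N it is not seated, over 15 N the stop's setting may shift. Then push it sideways off the open edge of the ledge, so that it drops down the chute and lies in the catch tray. Do not lift it, never push on it with more than 20 N, and leave everything else where it is.

Things in the scene. Friction and masses are not known exactly. Their poses are not given: they have to be found in the camera images.
- station: Fixed grey steel stand with ledge, chute and tray. Origin on the table below mid ledge depth; x points across the ledge to the chute, y along it to the stop, z up. Flat ledge top 120 mm above the table, x -55..55, y -170..130 mm; rear edge (x -55) open. A lip 8 mm high, 6 mm thick closes the front edge at y -170..-4 mm; from y 3 to 120 mm the front is open: the chute mouth.
- stop: End stop. Origin: foot of the inner face of its fixed upright plate, on the ledge (station x 0, y 122, z 120 mm), station axes. Two rods carry a dark flat pad, 104 (x) x 7 mm, top 27 mm above the ledge, clamped in front of the plate; it does not give. The pad's face, which the offcut meets, looks to -y, 7 to 31 mm before the plate: the setting differs each time and is not measured, so feel for it slowly.
- offcut: Plain aluminium L angle, 80 mm long (y axis), legs 44 mm wide, 10 mm thick, 0.14 to 0.27 kg. One leg lies flat, the other stands 44 mm high along its -x side (outer face x -22 mm). Origin: centre of the flat leg's underside; centre of mass x -7, z 15 mm. Starts on the ledge 50 to 140 mm short of its place at the stop, turned up to 0.2 rad from the station's axes. Sliding it takes 1 to 3 N.
- edge (a point): Middle of the open front edge at the chute mouth, on the ledge top (station x 55, y 61.5, z 120 mm). Beyond it two upright 4 mm sheet cheeks (inner faces at station y 3 and 120, x 56..141 mm, tops 12 mm above the ledge) flank the chute; an offcut against the stop clears both by 5 mm or more. The chute floor begins 20 mm below the ledge top and falls at 39 degrees towards +x.
- tray (a point): Centre of the catch tray's inner floor, 6 mm above the table (station x 211, y 61.5 mm). Inside, the tray measures 140 mm (x) by 165 mm (y); walls 65 mm high above the table, 28 mm on the chute side. Axes as the station's.
- nut: Bystander: round steel collar, 30 mm across, 13 mm high, on the ledge near its front lip, at the end far from the stop. Origin centre of underside.
- strap: Bystander: flat steel strap 100 x 30 x 6 mm on the table beside the tray. Origin centre of underside.
- socket: Bystander: dark steel cylinder 26 mm across, 36 mm high, on the table in front of the ledge. Origin centre of underside.
- wrench: Bystander: wrench lying on the table.
- screwdriver: Bystander: screwdriver lying on the table.
- oil: Bystander: white plastic bottle, 60 mm across, 160 mm high. Origin centre of underside.
- wood: Bystander: wood block 160 x 70 x 30 mm. Origin centre of underside.

How it is judged:
On the way, in this order (a step that is already met when the one before it is completed fails the run):
1. the offcut, flat on the ledge, is pressed square (within 0.06 rad) against the stop with 4 N or more for 0.3 s (contact force between offcut and stop above 4 N and angle between the y axis of offcut and the y axis of station, either way round below 0.06 rad and angle between offcut's own z axis and vertical below 0.06 rad), for 0.3 s.
2. it is pushed over the edge between the cheeks and tips into the chute (x of offcut in the frame of edge between 0.01 and 0.085 m and y of offcut in the frame of edge between -0.02 and 0.02 m and angle between offcut's own z axis and vertical above 0.2 rad).
At the end, for the whole second after the job is handed in: The offcut lies at rest in the catch tray (its origin within the tray's inner outline, no more than 55 mm above the tray floor), any way up, untouched by the robot (x of offcut in the frame of tray between -0.075 and 0.07 m and y of offcut in the frame of tray between -0.082 and 0.082 m and z of offcut in the frame of tray below 0.055 m and linear speed of offcut below 0.02 m/s).
It fails at once if the offcut is pressed against the stop with more than 15 N (contact force between offcut and stop above 15 N).
It fails at once if the fingers press on the offcut with more than 20 N (contact force between the fingers and offcut above 20 N).
It fails at once if the offcut is lifted (its origin rises more than 20 mm above the ledge) (height (world z) of offcut above 0.14 m).
It fails at once if a bystander is moved more than 20 mm (distance of any of nut, strap, socket, wrench, screwdriver, oil, wood from where it was at the start of the episode above 0.02 m).
It also fails if it takes over 69 s, if anything falls off the work surface, if the arm or the gripper's body presses on something with over 40 N, if the wrist force passes 120 N, or if a joint passes its speed limit or range.

## Working session

There is one attempt and no reset: what is moved stays moved. The work goes in short steps, Python scripts to look and compute and a tool call to move; the robot and the scene stay as the last step left them, time stands still between calls to the robot, and variables do not carry over. Pictures are saved under pics/ and viewed, and the job is handed in when it is done.

Besides the shell and the picture viewer there is one more tool, called after "Emit:" by a JSON object that holds its "method" and its "body". play_rows: Moves the arm, as the interface text tells. Its arguments: {"type":"object","properties":{"steps":{"type":"array"},"newtons":{"type":"number"}},"required":["steps"]}

```bash
mkdir -p pics; ls
python3 - <<'E'
from station import telemetry, optics, finder
import cv2
s=telemetry.get_state(); print(s)
for n in ["scene","top","wrist"]:
    im=optics.grab_frame(n); cv2.imwrite(f"pics/{n}0.png",cv2.cvtColor(im,cv2.COLOR_RGB2BGR))
    print(n,optics.calibration(n))
E
```

```text
pics
{'t': 0.0, 'q': array([ 1.53510192e+00,  3.59365847e-01,  1.10802533e-02, -3.40305562e-04,
       -1.22405656e+00, -2.88085447e-01]), 'qd': array([-0.00031454, -0.0005605 , -0.00044518,  0.00153134, -0.00066292,
       -0.00151841]), 'joint_efforts': array([-3.04603818e-04, -5.82714272e+01,  2.93052453e+01,  6.99722573e+00,
        6.85457155e-03, -1.72159080e-04]), 'eef_pos': array([0.21470341, 0.63975025, 0.40374713]), 'ee_rot': array([ 0.08403999,  1.56921774, -1.81065208]), 'force': array([0.67215143, 0.29695905, 0.5426227 ]), 'moment': array([-0.01047639,  0.05709433, -0.05239887]), 'width': 0.08729284595821954}
scene {'fx': 412.0252530556249, 'fy': 412.0252530556249, 'cx': 251.35723450877003, 'cy': 195.88154043219456, 'T': array([[ 0.0099402 ,  0.79546651, -0.60591602,  1.2168865 ],
       [ 0.99993188, -0.00420004,  0.01089017, -0.00941986],
       [ 0.00611789, -0.60598299, -0.79545407,  0.91224519],
       [ 0.        ,  0.        ,  0.        ,  1.        ]])}
top {'fx': 414.7526388572297, 'fy': 414.7526388572297, 'cx': 259.67472615264893, 'cy': 193.75553273826316, 'T': array([[ 0.00738107, -0.99401787,  0.10896783,  0.44868709],
       [-0.9999274 , -0.0062989 ,  0.010272  ,  0.0159915 ],
       [-0.00952418, -0.10903574, -0.9939922 ,  1.32182697],
       [ 0.        ,  0.        ,  0.        ,  1.        ]])}
wrist {'fx': 267.2062058738689, 'fy': 267.2062058738689, 'cx': 260.1180773755865, 'cy': 186.52230167952598, 'mount': array([[ 5.67171045e-04, -2.78970148e-01,  9.60299607e-01,
         2.00253551e-02],
       [ 6.64151498e-04, -9.60299444e-01, -2.78970493e-01,
         7.57718555e-02],
       [ 9.99999619e-01,  7.96008409e-04, -3.59375597e-04,
         2.53616728e-05],
       [ 0.00000000e+00,  0.00000000e+00,  0.00000000e+00,
         1.00000000e+00]])}
```

View pics/scene0.png

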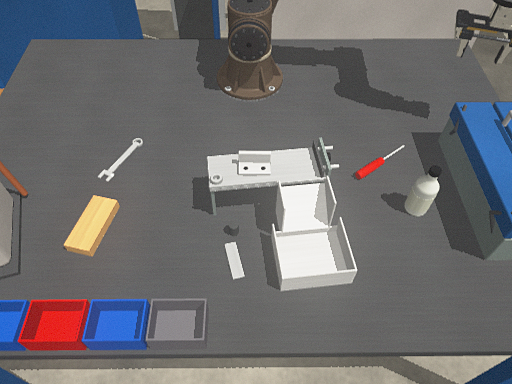

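View pics/top0.png

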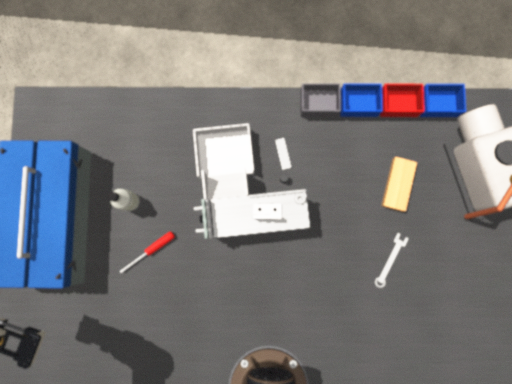

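View pics/wrist0.png

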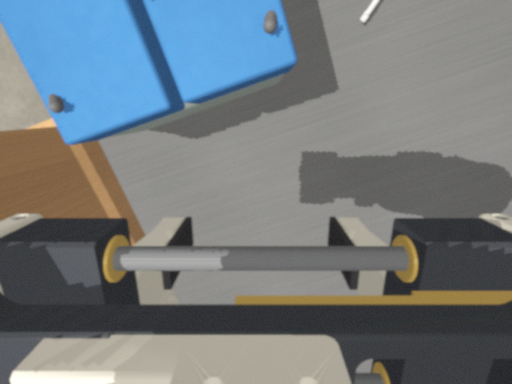

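Run:
```python
from station import telemetry, optics, finder
for cam in ["top","scene"]:
  for q in ["station","stop","offcut","edge","tray","nut"]:
    try:
        r=finder.pinpoint(q,cam); print(cam,q,[(x["location"],x["confidence"]) for x in r[:2]])
    except Exception as e: print(q,e)
```

```text
top station [([214.5, 245.9], 0.74)]
top stop [([219.5, 208.6], 0.73)]
top offcut [([209.3, 265.8], 0.72)]
top edge [([198.8, 227.2], 0.64), ([155.1, 283.0], 0.5)]
top tray [([153.9, 222.4], 0.79), ([216.9, 247.9], 0.72)]
top nut [([198.5, 301.0], 0.44)]
scene station [([192.6, 271.8], 0.73), ([225.5, 94.1], 0.51)]
scene stop [([161.3, 381.1], 0.71), ([163.5, 318.4], 0.66)]
scene offcut [([165.5, 256.1], 0.87)]
scene edge [([178.3, 302.2], 0.61)]
scene tray [([254.7, 311.8], 0.97)]
scene nut [([179.8, 212.9], 0.5), ([254.4, 309.7], 0.44)]
```

Run:
```python
import cv2
a=cv2.imread("pics/scene0.png")[130:300,190:370]; cv2.imwrite("pics/s_z.png",cv2.resize(a,None,fx=4,fy=3.5,interpolation=cv2.INTER_CUBIC)[:600])
a=cv2.imread("pics/top0.png")[115:245,185:325]; cv2.imwrite("pics/t_z.png",cv2.resize(a,None,fx=4.5,fy=4.5,interpolation=cv2.INTER_CUBIC))
```

```text
(no output)
```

View pics/s_z.png

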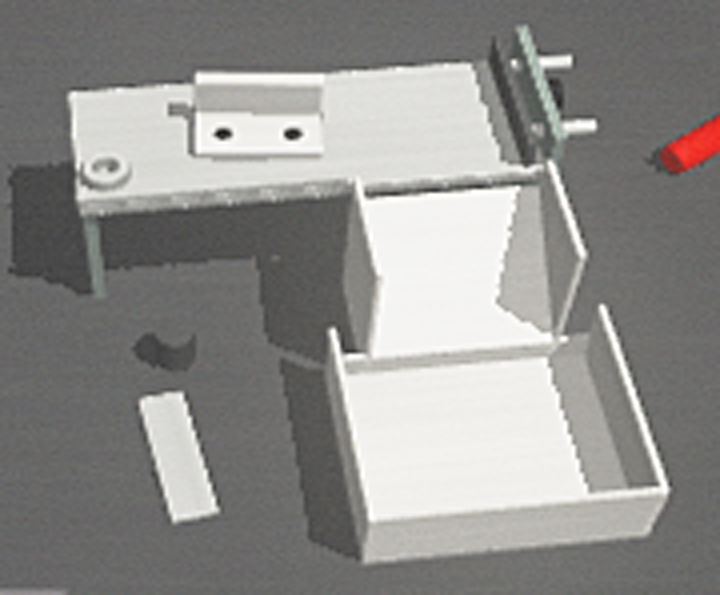

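View pics/t_z.png

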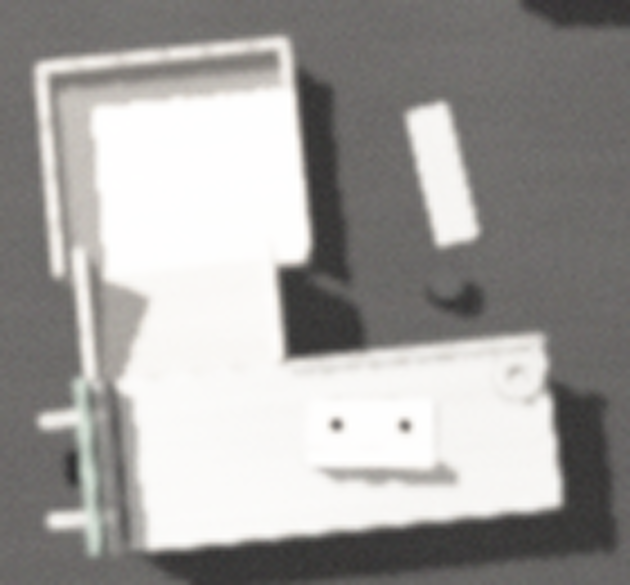

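```bash
cat > h.py <<'E'
import numpy as np, cv2
from scipy.optimize import least_squares
from station import optics
C={n:optics.calibration(n) for n in ["scene","top"]}
def proj(n,P):
    c=C[n];T=c["T"];P=np.atleast_2d(P);p=(P-T[:3,3])@T[:3,:3]
    return np.c_[c["fx"]*p[:,0]/p[:,2]+c["cx"],c["fy"]*p[:,1]/p[:,2]+c["cy"]]
def place(v,P,z=0):
    P=np.atleast_2d(P).astype(float);c,s=np.cos(v[2]),np.sin(v[2])
    return np.c_[v[0]+c*P[:,0]-s*P[:,1],v[1]+s*P[:,0]+c*P[:,1],P[:,2]+z]
def sz(X,Y):return np.array([190+X/4,130+Y/3.5])
def tz(X,Y):return np.array([185+X/4.5,115+Y/4.5])
def fit(obs,v0,z=0):
    f=lambda v:np.concatenate([(proj(n,place(v,np.array(P)/1000,z))[0]-px)*w for n,P,px,w in obs])
    r=least_squares(f,v0,loss="soft_l1");
    for o in obs: print(o[0],o[1],np.round(proj(o[0],place(r.x,np.array(o[1])/1000,z))[0]-o[2],1))
    return r.x
E
cat > fit.py <<'E'
from h import *
st=[("scene",(-55,-170,120),sz(70,93),1),("scene",(55,-170,128),sz(78,203),1),
("top",(-55,-170,120),tz(561,508),1),("top",(55,-170,128),tz(545,333),1),
("top",(55,-4,128),tz(287,360),1),("scene",(55,-4,128),sz(355,180),.5),
("scene",(211,61.5,6),np.array([311.8,254.7]),.3),("top",(211,61.5,6),np.array([222.4,153.9]),.3)]
S=fit(st,[.5,0,0]);print("S",S)
of=[("scene",(-22,-40,44),sz(194,73),1),("scene",(-22,40,44),sz(325,72),1),("scene",(22,-40,10),sz(191,150),1),("scene",(22,40,10),sz(323,148),1),
("top",(-22,40,44),tz(309,468),1),("top",(-22,-40,44),tz(433,470),1),("top",(22,40,10),tz(309,400),1),("top",(22,-40,10),tz(432,398),1)]
O=fit(of,[.5,0,0],.12);print("O",O)
c,s=np.cos(S[2]),np.sin(S[2]);d=O[:2]-S[:2];print("O in S",c*d[0]+s*d[1],-s*d[0]+c*d[1],O[2]-S[2])
np.save("S.npy",S)
for n,k in (("scene",1),("top",1)):
    im=cv2.resize(cv2.imread(f"pics/{n}0.png"),None,fx=3,fy=3)
    def poly(v,P,col,z=0):
        p=(proj(n,place(v,np.array(P)/1000,z))*3).astype(np.int32);cv2.polylines(im,[p],True,col,1)
    poly(S,[(-55,-170,120),(55,-170,120),(55,130,120),(-55,130,120)],(0,0,255))
    poly(S,[(141,-20.5,6),(281,-20.5,6),(281,144,6),(141,144,6)],(0,255,0))
    poly(S,[(-52,122,147),(52,122,147),(52,91,147),(-52,91,147)],(255,0,255))
    poly(S,[(56,3,132),(141,3,132),(141,120,132),(56,120,132)],(255,255,0))
    poly(O,[(-22,-40,0),(22,-40,0),(22,40,0),(-22,40,0)],(255,0,0),.12)
    poly(O,[(-22,-40,44),(-12,-40,44),(-12,40,44),(-22,40,44)],(255,0,0),.12)
    a=im[390:900,570:1110] if n=="scene" else im[345:735,555:975]
    cv2.imwrite(f"pics/ov_{n}.png",cv2.resize(a,None,fx=1.15,fy=1.15))
E
python3 fit.py
```

```text
scene (-55, -170, 120) [-1.1  0.1]
scene (55, -170, 128) [-0.7 -0.4]
top (-55, -170, 120) [-0.8 -0.7]
top (55, -170, 128) [-1.5  0.2]
top (55, -4, 128) [-1.2  0.4]
scene (55, -4, 128) [-2.4 -0.2]
scene (211, 61.5, 6) [-2.   3.6]
top (211, 61.5, 6) [ 1.5 -0.1]
S [0.51952274 0.06087878 0.11488461]
scene (-22, -40, 44) [-0.8 -0.2]
scene (-22, 40, 44) [-1.4 -0. ]
scene (22, -40, 10) [0.1 0.1]
scene (22, 40, 10) [-0.8  0.6]
top (-22, 40, 44) [-1.4 -0.2]
top (-22, -40, 44) [-0.3 -0.4]
top (22, 40, 10) [-1.   0.2]
top (22, -40, 10) [-0.6  0.9]
O [0.52713252 0.00823865 0.00059453]
O in S 0.0015253733200822715 -0.05316544670524416 -0.11429008024767053
```

View pics/ov_scene.png

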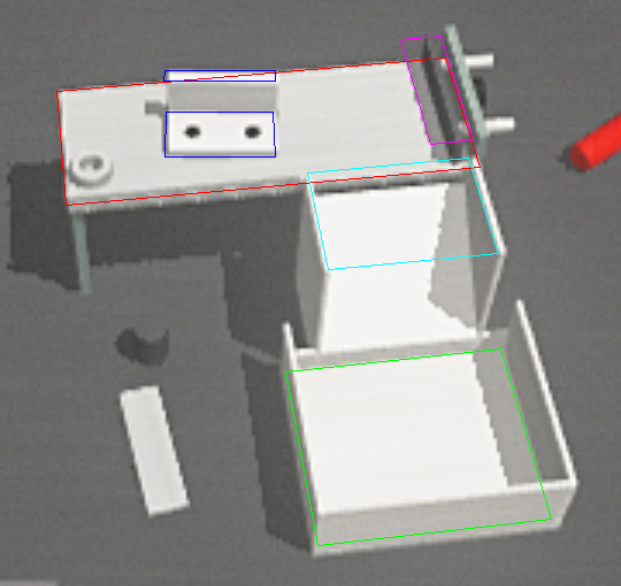

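View pics/ov_top.png

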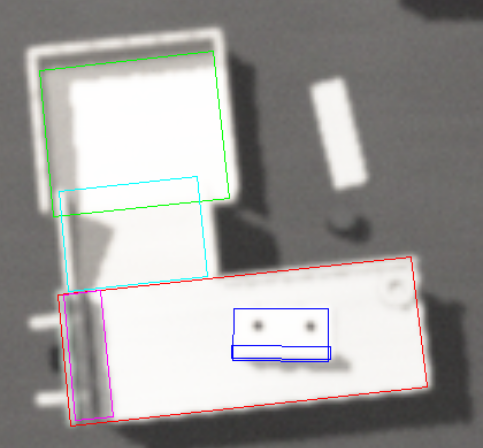

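```bash
cat > g.py <<'E'
from h import *
from station import telemetry
from scipy.spatial.transform import Rotation as Ro
S=np.load("S.npy")
def st():
    s=telemetry.get_state();R=Ro.from_euler("xyz",s["ee_rot"]).as_matrix()
    tip=s["eef_pos"]+R[:,0]*.178
    c,q=np.cos(S[2]),np.sin(S[2]);d=tip[:2]-S[:2]
    ts=np.array([c*d[0]+q*d[1],-q*d[0]+c*d[1],tip[2]-.12])*1000
    f=s["force"];fs=np.array([c*f[0]+q*f[1],-q*f[0]+c*f[1],f[2]])
    return s,R,ts,fs
def target(x,y,z):  # station mm of tip; returns shift in tool units with desired tool axes
    s,R,ts,fs=st()
    c,q=np.cos(S[2]),np.sin(S[2])
    sgn=1 if R[0,2]*c+R[1,2]*q>0 else -1
    zt=np.array([c,q,0])*sgn;xt=np.array([0,0,-1.]);D=np.c_[xt,np.cross(zt,xt),zt]
    rv=Ro.from_matrix(R.T@D).as_rotvec(degrees=True)/6
    goal=place(S,np.array([[x,y,z]])/1000,.12)[0]-xt*.178
    print("t %.2f"%s["t"],"tip_st",np.round(ts,1),"F_st",np.round(fs,2),"w",round(s["width"],4),"sgn",sgn)
    print("turn units(tool now)",np.round(rv,2),"shift units(D axes)",np.round(D.T@(goal-s["eef_pos"])/.025,2), "now axes",np.round(R.T@(goal-s["eef_pos"])/.025,2))
E
python3 -c "
from g import *
target(0,-125,80)
print(st()[1].round(3))
# nut, plate height
for h in (40,60,80,100):
  print(h,proj('scene',place(S,np.array([[-52,122,120+h],[52,122,120+h]])/1000)).round(1).tolist())
print(proj('scene',place(S,np.array([[35,-148,133]])/1000)))
"
```

```text
t 0.75 tip_st [-236.3  610.1  106.7] F_st [0.18 0.29 0.99] w 0.0879 sgn -1
turn units(tool now) [10.81 -0.    0.  ] shift units(D axes) [ 1.07 29.4  -9.45] now axes [ 1.07 21.05 22.6 ]
[[-0.     0.948 -0.318]
 [ 0.    -0.318 -0.948]
 [-1.    -0.    -0.   ]]
40 [[318.6, 137.0], [328.1, 167.2]]
60 [[319.6, 131.3], [329.4, 161.6]]
80 [[320.7, 125.5], [330.7, 155.9]]
100 [[321.9, 119.5], [332.1, 150.0]]
[[217.14192413 179.13498034]]
```

Emit:
{"method": "play_rows", "body": {"steps": [{"gripper": 0, "ax": 0.98}, {"gripper": 0, "ax": 0.98}, {"gripper": 0, "ax": 0.98}, {"gripper": 0, "ax": 0.98}, {"gripper": 0, "ax": 0.98}, {"gripper": 0, "ax": 0.98}, {"gripper": 0, "ax": 0.98}, {"gripper": 0, "ax": 0.98}, {"gripper": 0, "ax": 0.98}, {"gripper": 0, "ax": 0.98}, {"gripper": 0, "ax": 0.98}, {"gripper": 0}, {"gripper": 0}], "newtons": 10}}

```text
invalid input
```

```bash
python3 -c "
from g import *
target(0,-125,80);print(st()[0]['q'].round(2))"
```

```text
t 0.75 tip_st [-236.3  610.1  106.7] F_st [0.18 0.29 0.99] w 0.0879 sgn -1
turn units(tool now) [10.81 -0.    0.  ] shift units(D axes) [ 1.07 29.4  -9.45] now axes [ 1.07 21.05 22.6 ]
[ 1.54  0.36  0.01 -0.   -1.22 -0.29]
```

Emit:
{"method": "play_rows", "body": {"steps": [{"gripper": 0, "tx": 0, "ty": 0, "tz": 0, "ax": 0.98, "ay": 0, "az": 0}, {"gripper": 0, "tx": 0, "ty": 0, "tz": 0, "ax": 0.98, "ay": 0, "az": 0}, {"gripper": 0, "tx": 0, "ty": 0, "tz": 0, "ax": 0.98, "ay": 0, "az": 0}, {"gripper": 0, "tx": 0, "ty": 0, "tz": 0, "ax": 0.98, "ay": 0, "az": 0}, {"gripper": 0, "tx": 0, "ty": 0, "tz": 0, "ax": 0.98, "ay": 0, "az": 0}, {"gripper": 0, "tx": 0, "ty": 0, "tz": 0, "ax": 0.98, "ay": 0, "az": 0}, {"gripper": 0, "tx": 0, "ty": 0, "tz": 0, "ax": 0.98, "ay": 0, "az": 0}, {"gripper": 0, "tx": 0, "ty": 0, "tz": 0, "ax": 0.98, "ay": 0, "az": 0}, {"gripper": 0, "tx": 0, "ty": 0, "tz": 0, "ax": 0.98, "ay": 0, "az": 0}, {"gripper": 0, "tx": 0, "ty": 0, "tz": 0, "ax": 0.98, "ay": 0, "az": 0}, {"gripper": 0, "tx": 0, "ty": 0, "tz": 0, "ax": 0.98, "ay": 0, "az": 0}, {"gripper": 0, "tx": 0, "ty": 0, "tz": 0, "ax": 0, "ay": 0, "az": 0}], "newtons": 10}}

```text
t: 1.75
eef_pos: [0.2148, 0.6399, 0.4047]
ee_rot: [-0.609, 1.571, 2.646]
force: [0.5, 0.1, -0.4]
width: 0.0131
```

```bash
python3 -c "
from g import *
target(0,-125,80);print(st()[0]['q'].round(2))"
```

```text
t 1.75 tip_st [-236.4  610.1  106.7] F_st [ 0.47  0.02 -0.44] w 0.0131 sgn -1
turn units(tool now) [-0.01  0.    0.  ] shift units(D axes) [ 1.07 29.4  -9.45] now axes [ 1.07 29.39 -9.5 ]
[ 1.54  0.36  0.01 -0.   -1.22 -1.42]
```

Emit:
{"method": "play_rows", "body": {"steps": [{"gripper": 0, "tx": 0, "ty": 0.9, "tz": -0.3, "ax": 0, "ay": 0, "az": 0}, {"gripper": 0, "tx": 0, "ty": 0.9, "tz": -0.3, "ax": 0, "ay": 0, "az": 0}, {"gripper": 0, "tx": 0, "ty": 0.9, "tz": -0.3, "ax": 0, "ay": 0, "az": 0}, {"gripper": 0, "tx": 0, "ty": 0.9, "tz": -0.3, "ax": 0, "ay": 0, "az": 0}, {"gripper": 0, "tx": 0, "ty": 0.9, "tz": -0.3, "ax": 0, "ay": 0, "az": 0}, {"gripper": 0, "tx": 0, "ty": 0.9, "tz": -0.3, "ax": 0, "ay": 0, "az": 0}, {"gripper": 0, "tx": 0, "ty": 0.9, "tz": -0.3, "ax": 0, "ay": 0, "az": 0}, {"gripper": 0, "tx": 0, "ty": 0.9, "tz": -0.3, "ax": 0, "ay": 0, "az": 0}, {"gripper": 0, "tx": 0, "ty": 0.9, "tz": -0.3, "ax": 0, "ay": 0, "az": 0}, {"gripper": 0, "tx": 0, "ty": 0.9, "tz": -0.3, "ax": 0, "ay": 0, "az": 0}, {"gripper": 0, "tx": 0, "ty": 0.9, "tz": -0.3, "ax": 0, "ay": 0, "az": 0}, {"gripper": 0, "tx": 0, "ty": 0.9, "tz": -0.3, "ax": 0, "ay": 0, "az": 0}, {"gripper": 0, "tx": 0, "ty": 0.9, "tz": -0.3, "ax": 0, "ay": 0, "az": 0}, {"gripper": 0, "tx": 0, "ty": 0.9, "tz": -0.3, "ax": 0, "ay": 0, "az": 0}, {"gripper": 0, "tx": 0, "ty": 0.9, "tz": -0.3, "ax": 0, "ay": 0, "az": 0}, {"gripper": 0, "tx": 0, "ty": 0.9, "tz": -0.3, "ax": 0, "ay": 0, "az": 0}, {"gripper": 0, "tx": 0, "ty": 0.9, "tz": -0.3, "ax": 0, "ay": 0, "az": 0}, {"gripper": 0, "tx": 0, "ty": 0.9, "tz": -0.3, "ax": 0, "ay": 0, "az": 0}, {"gripper": 0, "tx": 0, "ty": 0.9, "tz": -0.3, "ax": 0, "ay": 0, "az": 0}, {"gripper": 0, "tx": 0, "ty": 0.9, "tz": -0.3, "ax": 0, "ay": 0, "az": 0}]}}

```text
t: 3.42
eef_pos: [0.417, 0.2095, 0.405]
ee_rot: [-2.452, 1.57, 0.812]
force: [1.2, -0.2, -0.0]
width: 0.0008
```

```bash
python3 -c "
from g import *
target(0,-125,80);print(st()[0]['q'].round(2))"
```

```text
t 3.42 tip_st [-84.7 159.5 107. ] F_st [ 1.17 -0.38 -0.02] w 0.0008 sgn -1
turn units(tool now) [ 0.07 -0.01  0.  ] shift units(D axes) [ 1.08 11.38 -3.39] now axes [ 1.08 11.4  -3.31]
[ 0.89  0.01 -0.43  0.   -1.13 -0.77]
```

Emit:
{"method": "play_rows", "body": {"steps": [{"gripper": 0, "tx": 0, "ty": 0.85, "tz": -0.255, "ax": 0, "ay": 0, "az": 0}, {"gripper": 0, "tx": 0, "ty": 0.85, "tz": -0.255, "ax": 0, "ay": 0, "az": 0}, {"gripper": 0, "tx": 0, "ty": 0.85, "tz": -0.255, "ax": 0, "ay": 0, "az": 0}, {"gripper": 0, "tx": 0, "ty": 0.85, "tz": -0.255, "ax": 0, "ay": 0, "az": 0}, {"gripper": 0, "tx": 0, "ty": 0.85, "tz": -0.255, "ax": 0, "ay": 0, "az": 0}, {"gripper": 0, "tx": 0, "ty": 0.85, "tz": -0.255, "ax": 0, "ay": 0, "az": 0}, {"gripper": 0, "tx": 0, "ty": 0.85, "tz": -0.255, "ax": 0, "ay": 0, "az": 0}, {"gripper": 0, "tx": 0, "ty": 0.85, "tz": -0.255, "ax": 0, "ay": 0, "az": 0}, {"gripper": 0, "tx": 0, "ty": 0.85, "tz": -0.255, "ax": 0, "ay": 0, "az": 0}, {"gripper": 0, "tx": 0, "ty": 0.85, "tz": -0.255, "ax": 0, "ay": 0, "az": 0}, {"gripper": 0, "tx": 0, "ty": 0.85, "tz": -0.255, "ax": 0, "ay": 0, "az": 0}, {"gripper": 0, "tx": 0, "ty": 0.85, "tz": -0.255, "ax": 0, "ay": 0, "az": 0}, {"gripper": 0, "tx": 0, "ty": 0.85, "tz": -0.255, "ax": 0.07, "ay": 0, "az": 0}, {"gripper": 0, "tx": 0, "ty": 0, "tz": 0, "ax": 0, "ay": 0, "az": 0}, {"gripper": 0, "tx": 0, "ty": 0, "tz": 0, "ax": 0, "ay": 0, "az": 0}]}}

```text
t: 4.67
eef_pos: [0.5318, -0.0548, 0.4044]
ee_rot: [0.205, 1.57, -2.825]
force: [-1.1, -0.0, -1.0]
width: 0.0006
```

```bash
python3 -c "
from g import *
target(-2,-116,5)
for n in ['scene','wrist']:
  im=cv2.cvtColor(optics.grab_frame(n),cv2.COLOR_RGB2BGR);cv2.imwrite('pics/%s1.png'%n,im if n=='wrist' else cv2.resize(im[100:260,180:380],None,fx=4,fy=3.6))"
```

```text
t 4.67 tip_st [  -1.1 -116.3  106.4] F_st [-1.12  0.11 -1.01] w 0.0006 sgn -1
turn units(tool now) [-0.03  0.   -0.  ] shift units(D axes) [ 4.06 -0.01  0.04] now axes [ 4.06 -0.01  0.04]
```

View pics/scene1.png

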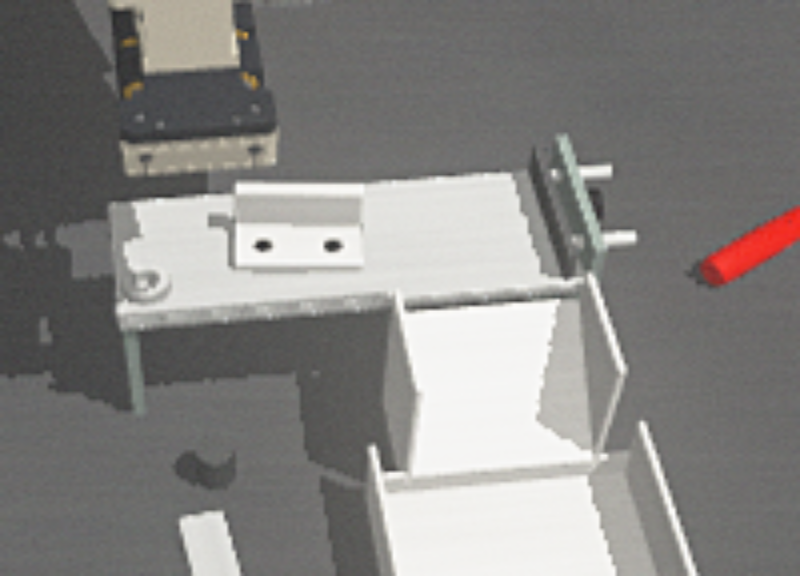

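View pics/wrist1.png

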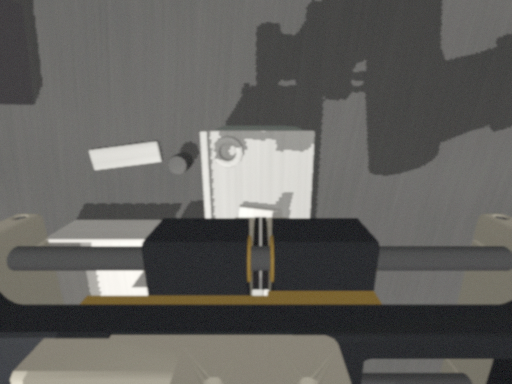

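```bash
python3 -c "
from g import *
s,R,ts,fs=st();m=optics.calibration('wrist');M=m['mount']
def ray(u,v,z):
  d=np.array([(u-m['cx'])/m['fx'],(v-m['cy'])/m['fy'],1]);d=R@M[:3,:3]@d;o=s['eef_pos']+R@M[:3,3]
  p=o+d*(z-o[2])/d[2];c,q=np.cos(S[2]),np.sin(S[2]);e=p[:2]-S[:2];return (np.array([c*e[0]+q*e[1],-q*e[0]+c*e[1]])*1000).round(1)
for u,v,z in [(229,150,.133),(200,131,.128),(313,131,.12),(311,215,.12),(206,215,.128),(239,206,.164),(273,209,.164),(239,217,.164),(239,206,.13),(273,209,.13)]: print(u,v,ray(u,v,z))
"; python3 -c "
import cv2
a=cv2.imread('pics/wrist1.png')[120:225,190:325];cv2.imwrite('pics/w1z.png',cv2.resize(a,None,fx=5,fy=5,interpolation=cv2.INTER_CUBIC))"
```

```text
229 150 [  28.3 -153.5]
200 131 [  55.6 -170.7]
313 131 [ -52.5 -169.9]
311 215 [-55.1 -82.1]
206 215 [ 55.  -85.6]
239 206 [  17.6 -108.8]
273 209 [ -12.3 -105.9]
239 217 [ 17.8 -98.4]
239 206 [ 20.5 -96.1]
273 209 [-14.  -92.8]
```

View pics/w1z.png

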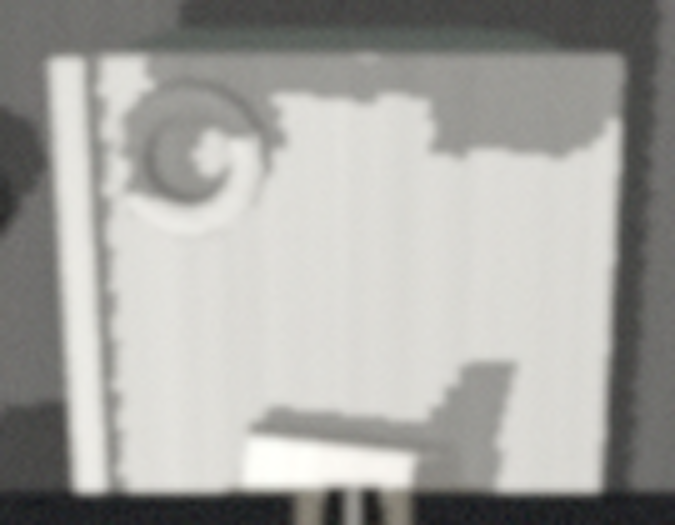

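Emit:
{"method": "play_rows", "body": {"steps": [{"gripper": 0.28, "tx": 0.8, "ty": 0, "tz": 0.03, "ax": 0, "ay": 0, "az": 0}, {"gripper": 0.28, "tx": 0.8, "ty": 0, "tz": 0, "ax": 0, "ay": 0, "az": 0}, {"gripper": 0.28, "tx": 0.8, "ty": 0, "tz": 0, "ax": 0, "ay": 0, "az": 0}, {"gripper": 0.28, "tx": 0.8, "ty": 0, "tz": 0, "ax": 0, "ay": 0, "az": 0}, {"gripper": 0.28, "tx": 0.5, "ty": 0, "tz": 0, "ax": 0, "ay": 0, "az": 0}, {"gripper": 0.28, "tx": 0.35, "ty": 0, "tz": 0, "ax": 0, "ay": 0, "az": 0}, {"gripper": 0.28, "tx": 0, "ty": 0, "tz": 0, "ax": 0, "ay": 0, "az": 0}, {"gripper": 0.28, "tx": 0, "ty": 0, "tz": 0, "ax": 0, "ay": 0, "az": 0}]}}

```text
t: 5.43
eef_pos: [0.531, -0.0534, 0.3037]
ee_rot: [1.106, 1.571, -1.923]
force: [0.2, 0.4, 0.5]
width: 0.0242
```

```bash
python3 -c "
from g import *
target(-2,-116,5)
for n in ['scene','wrist']:
  im=cv2.cvtColor(optics.grab_frame(n),cv2.COLOR_RGB2BGR);cv2.imwrite('pics/%s2.png'%n,im if n=='wrist' else cv2.resize(im[100:260,180:380],None,fx=4,fy=3.6))"
```

```text
t 5.43 tip_st [  -1.8 -114.9    5.7] F_st [0.27 0.41 0.53] w 0.0242 sgn -1
turn units(tool now) [-0.02  0.   -0.  ] shift units(D axes) [0.03 0.04 0.01] now axes [0.03 0.04 0.01]
```

View pics/scene2.png

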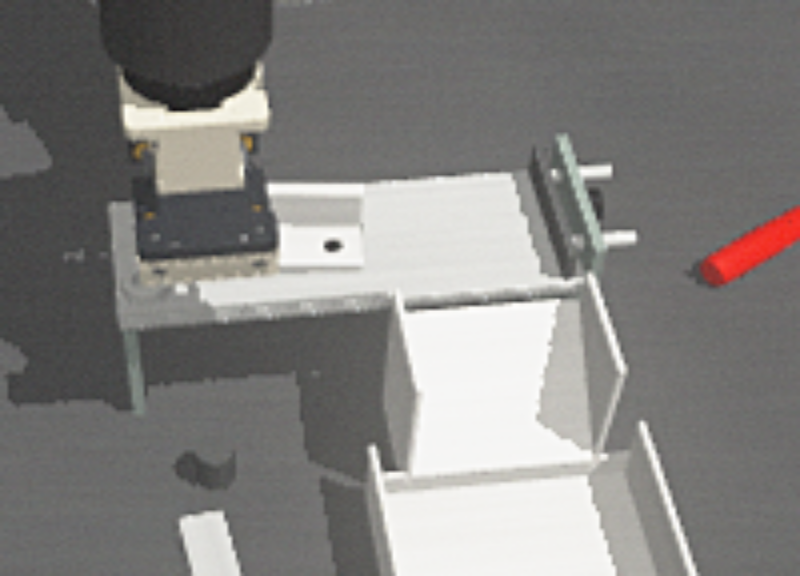

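View pics/wrist2.png

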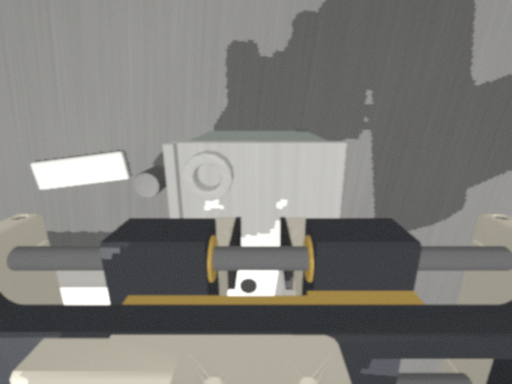

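Emit:
{"method": "play_rows", "body": {"steps": [{"gripper": 0.28, "tx": 0.02, "ty": -0.1, "tz": 0, "ax": 0, "ay": 0, "az": 0}, {"gripper": 0.28, "tx": 0, "ty": -0.1, "tz": 0, "ax": 0, "ay": 0, "az": 0}, {"gripper": 0.28, "tx": 0, "ty": -0.1, "tz": 0, "ax": 0, "ay": 0, "az": 0}, {"gripper": 0.28, "tx": 0, "ty": -0.1, "tz": 0, "ax": 0, "ay": 0, "az": 0}, {"gripper": 0.28, "tx": 0, "ty": -0.1, "tz": 0, "ax": 0, "ay": 0, "az": 0}, {"gripper": 0.28, "tx": 0, "ty": -0.1, "tz": 0, "ax": 0, "ay": 0, "az": 0}, {"gripper": 0.28, "tx": 0, "ty": -0.1, "tz": 0, "ax": 0, "ay": 0, "az": 0}, {"gripper": 0.28, "tx": 0, "ty": -0.1, "tz": 0, "ax": 0, "ay": 0, "az": 0}, {"gripper": 0.28, "tx": 0, "ty": -0.1, "tz": 0, "ax": 0, "ay": 0, "az": 0}, {"gripper": 0.28, "tx": 0, "ty": -0.1, "tz": 0, "ax": 0, "ay": 0, "az": 0}, {"gripper": 0.28, "tx": 0, "ty": -0.1, "tz": 0, "ax": 0, "ay": 0, "az": 0}, {"gripper": 0.28, "tx": 0, "ty": -0.1, "tz": 0, "ax": 0, "ay": 0, "az": 0}, {"gripper": 0.28, "tx": 0, "ty": -0.1, "tz": 0, "ax": 0, "ay": 0, "az": 0}, {"gripper": 0.28, "tx": 0, "ty": -0.1, "tz": 0, "ax": 0, "ay": 0, "az": 0}, {"gripper": 0.28, "tx": 0, "ty": -0.1, "tz": 0, "ax": 0, "ay": 0, "az": 0}, {"gripper": 0.28, "tx": 0, "ty": -0.1, "tz": 0, "ax": 0, "ay": 0, "az": 0}]}}

```text
t: 6.87
eef_pos: [0.5264, -0.014, 0.303]
ee_rot: [1.915, 1.571, -1.116]
force: [0.7, -3.4, 4.3]
width: 0.0243
```

```bash
cat > look.py <<'E'
import sys
from g import *
target(-2,-40,5)
k=sys.argv[1]
for n in ['scene','wrist']:
  im=cv2.cvtColor(optics.grab_frame(n),cv2.COLOR_RGB2BGR);cv2.imwrite(f'pics/{n}{k}.png',im if n=='wrist' else cv2.resize(im[100:260,180:380],None,fx=4,fy=3.6))
E
python3 look.py 3
```

```text
t 6.87 tip_st [ -1.7 -75.2   5. ] F_st [ 0.32 -3.49  4.31] w 0.0243 sgn -1
turn units(tool now) [-0.04 -0.   -0.  ] shift units(D axes) [ 0.   -1.41  0.01] now axes [ 0.   -1.41  0.02]
```

View pics/scene3.png

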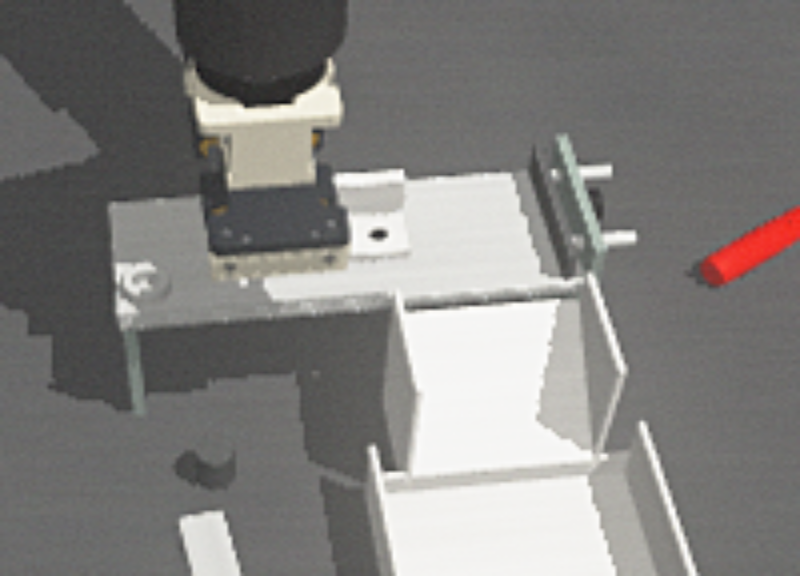

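View pics/wrist3.png

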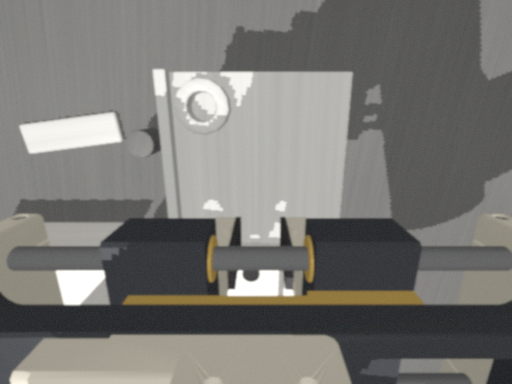

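Emit:
{"method": "play_rows", "body": {"steps": [{"gripper": 0.28, "tx": 0, "ty": -0.12, "tz": 0, "ax": 0, "ay": 0, "az": 0}, {"gripper": 0.28, "tx": 0, "ty": -0.12, "tz": 0, "ax": 0, "ay": 0, "az": 0}, {"gripper": 0.28, "tx": 0, "ty": -0.12, "tz": 0, "ax": 0, "ay": 0, "az": 0}, {"gripper": 0.28, "tx": 0, "ty": -0.12, "tz": 0, "ax": 0, "ay": 0, "az": 0}, {"gripper": 0.28, "tx": 0, "ty": -0.12, "tz": 0, "ax": 0, "ay": 0, "az": 0}, {"gripper": 0.28, "tx": 0, "ty": -0.12, "tz": 0, "ax": 0, "ay": 0, "az": 0}, {"gripper": 0.28, "tx": 0, "ty": -0.12, "tz": 0, "ax": 0, "ay": 0, "az": 0}, {"gripper": 0.28, "tx": 0, "ty": -0.12, "tz": 0, "ax": 0, "ay": 0, "az": 0}, {"gripper": 0.28, "tx": 0, "ty": -0.12, "tz": 0, "ax": 0, "ay": 0, "az": 0}, {"gripper": 0.28, "tx": 0, "ty": -0.12, "tz": 0, "ax": 0, "ay": 0, "az": 0}, {"gripper": 0.28, "tx": 0, "ty": -0.12, "tz": 0, "ax": 0, "ay": 0, "az": 0}, {"gripper": 0.28, "tx": 0, "ty": -0.12, "tz": 0, "ax": 0, "ay": 0, "az": 0}, {"gripper": 0.28, "tx": 0, "ty": -0.12, "tz": 0, "ax": 0, "ay": 0, "az": 0}, {"gripper": 0.28, "tx": 0, "ty": -0.12, "tz": 0, "ax": 0, "ay": 0, "az": 0}, {"gripper": 0.28, "tx": 0, "ty": -0.12, "tz": 0, "ax": 0, "ay": 0, "az": 0}, {"gripper": 0.28, "tx": 0, "ty": -0.12, "tz": 0, "ax": 0, "ay": 0, "az": 0}, {"gripper": 0.28, "tx": 0, "ty": -0.12, "tz": 0, "ax": 0, "ay": 0, "az": 0}, {"gripper": 0.28, "tx": 0, "ty": -0.12, "tz": 0, "ax": 0, "ay": 0, "az": 0}, {"gripper": 0.28, "tx": 0, "ty": -0.12, "tz": 0, "ax": 0, "ay": 0, "az": 0}, {"gripper": 0.28, "tx": 0, "ty": -0.12, "tz": 0, "ax": 0, "ay": 0, "az": 0}]}}

```text
t: 8.63
eef_pos: [0.5198, 0.0458, 0.3029]
ee_rot: [-0.109, 1.571, -3.139]
force: [0.1, -3.2, 1.9]
width: 0.0244
```

```bash
python3 look.py 4
```

```text
t 8.63 tip_st [ -1.5 -15.    4.9] F_st [-0.29 -3.18  1.92] w 0.0244 sgn -1
turn units(tool now) [-0.04  0.    0.  ] shift units(D axes) [-0.01  1.    0.02] now axes [-0.01  1.    0.02]
```

View pics/scene4.png

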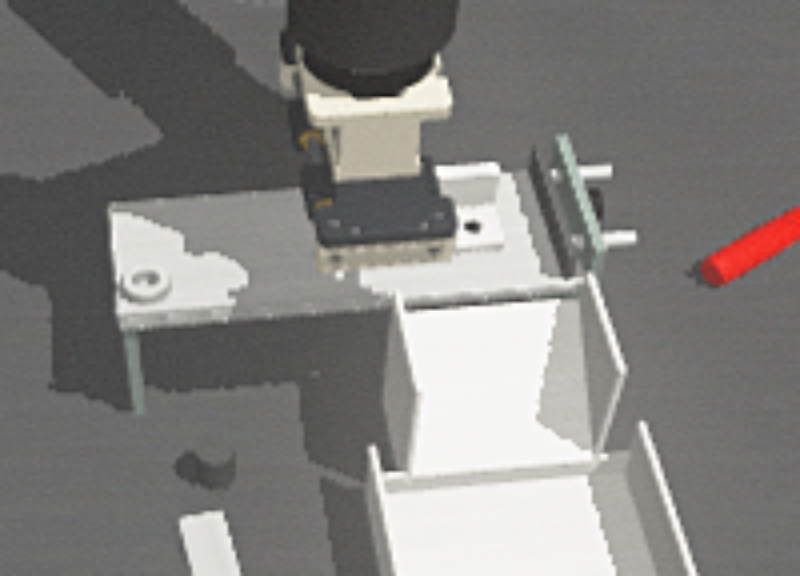

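Emit:
{"method": "play_rows", "body": {"steps": [{"gripper": 0.28, "tx": 0, "ty": -0.08, "tz": 0, "ax": 0, "ay": 0, "az": 0}, {"gripper": 0.28, "tx": 0, "ty": -0.08, "tz": 0, "ax": 0, "ay": 0, "az": 0}, {"gripper": 0.28, "tx": 0, "ty": -0.08, "tz": 0, "ax": 0, "ay": 0, "az": 0}, {"gripper": 0.28, "tx": 0, "ty": -0.08, "tz": 0, "ax": 0, "ay": 0, "az": 0}, {"gripper": 0.28, "tx": 0, "ty": -0.06, "tz": 0, "ax": 0, "ay": 0, "az": 0}, {"gripper": 0.28, "tx": 0, "ty": -0.04, "tz": 0, "ax": 0, "ay": 0, "az": 0}]}}

```text
t: 9.23
eef_pos: [0.5186, 0.0561, 0.3028]
ee_rot: [-0.263, 1.571, 2.989]
force: [-0.2, -1.3, 0.2]
width: 0.0248
```

```bash
python3 look.py 5; python3 -c "
import cv2
a=cv2.imread('pics/wrist5.png')
a=cv2.imread('pics/scene5.png')[120:320,380:680];cv2.imwrite('pics/s5z.png',cv2.resize(a,None,fx=2.6,fy=2.6))"
```

```text
t 9.23 tip_st [-1.5 -4.6  4.8] F_st [-0.38 -1.26  0.21] w 0.0248 sgn -1
turn units(tool now) [-0.04  0.    0.  ] shift units(D axes) [-0.01  1.41  0.02] now axes [-0.01  1.41  0.02]
```

View pics/s5z.png

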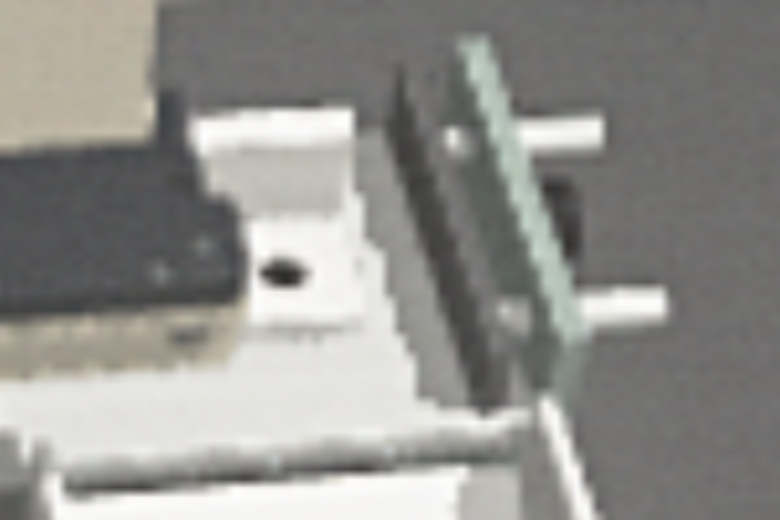

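Emit:
{"method": "play_rows", "body": {"steps": [{"gripper": 0.28, "tx": 0, "ty": -0.04, "tz": 0, "ax": 0, "ay": 0, "az": 0}, {"gripper": 0.28, "tx": 0, "ty": -0.04, "tz": 0, "ax": 0, "ay": 0, "az": 0}, {"gripper": 0.28, "tx": 0, "ty": -0.04, "tz": 0, "ax": 0, "ay": 0, "az": 0}, {"gripper": 0.28, "tx": 0, "ty": -0.04, "tz": 0, "ax": 0, "ay": 0, "az": 0}]}}

```text
t: 9.67
eef_pos: [0.5182, 0.0599, 0.3029]
ee_rot: [-0.163, 1.571, 3.09]
force: [0.1, -1.0, 0.3]
width: 0.0241
```

Emit:
{"method": "play_rows", "body": {"steps": [{"gripper": 0.28, "tx": 0, "ty": -0.04, "tz": 0, "ax": 0, "ay": 0, "az": 0}, {"gripper": 0.28, "tx": 0, "ty": -0.04, "tz": 0, "ax": 0, "ay": 0, "az": 0}, {"gripper": 0.28, "tx": 0, "ty": -0.04, "tz": 0, "ax": 0, "ay": 0, "az": 0}]}}

```text
t: 9.92
eef_pos: [0.5178, 0.063, 0.3029]
ee_rot: [-0.007, 1.571, -3.038]
force: [-0.2, -1.4, -0.2]
width: 0.0248
```

```bash
python3 look.py 6; python3 -c "
import cv2
a=cv2.imread('pics/scene6.png')[120:320,380:680];cv2.imwrite('pics/s6z.png',cv2.resize(a,None,fx=2.6,fy=2.6))"
```

```text
t 9.92 tip_st [-1.4  2.3  4.9] F_st [-0.35 -1.32 -0.2 ] w 0.0248 sgn -1
turn units(tool now) [-0.04  0.    0.  ] shift units(D axes) [-0.01  1.69  0.02] now axes [-0.01  1.69  0.02]
```

View pics/s6z.png

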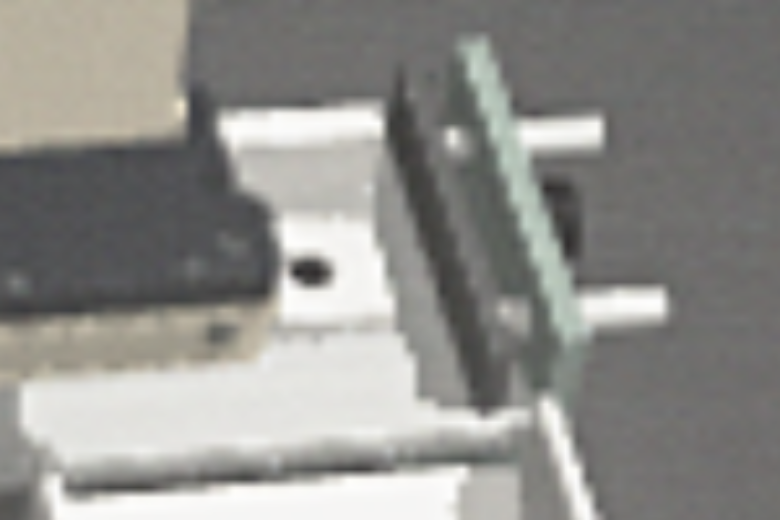

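Emit:
{"method": "play_rows", "body": {"steps": [{"gripper": 0.28, "tx": 0, "ty": -0.03, "tz": 0, "ax": 0, "ay": 0, "az": 0}, {"gripper": 0.28, "tx": 0, "ty": -0.03, "tz": 0, "ax": 0, "ay": 0, "az": 0}, {"gripper": 0.28, "tx": 0, "ty": -0.03, "tz": 0, "ax": 0, "ay": 0, "az": 0}]}}

```text
t: 10.27
eef_pos: [0.5176, 0.0651, 0.3029]
ee_rot: [1.441, 1.571, -1.589]
force: [-0.5, -1.3, -0.6]
width: 0.0246
```

Emit:
{"method": "play_rows", "body": {"steps": [{"gripper": 0.28, "tx": 0, "ty": -0.02, "tz": 0, "ax": 0, "ay": 0, "az": 0}, {"gripper": 0.28, "tx": 0, "ty": -0.02, "tz": 0, "ax": 0, "ay": 0, "az": 0}, {"gripper": 0.28, "tx": 0, "ty": -0.02, "tz": 0, "ax": 0, "ay": 0, "az": 0}]}}

```text
t: 10.52
eef_pos: [0.5175, 0.0666, 0.3029]
ee_rot: [2.123, 1.571, -0.908]
force: [0.9, -1.0, -0.5]
width: 0.0246
```

```bash
python3 look.py 7; python3 -c "
import cv2
a=cv2.imread('pics/scene7.png')[120:320,380:680];cv2.imwrite('pics/s7z.png',cv2.resize(a,None,fx=2.6,fy=2.6))"
```

```text
t 10.52 tip_st [-1.4  5.9  4.9] F_st [ 0.78 -1.07 -0.48] w 0.0246 sgn -1
turn units(tool now) [-0.04 -0.   -0.  ] shift units(D axes) [-0.    1.84  0.02] now axes [-0.    1.84  0.02]
```

View pics/s7z.png

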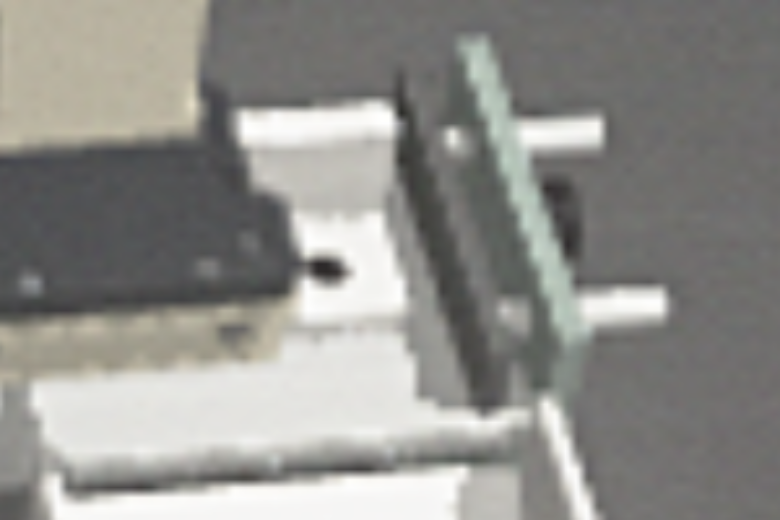

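Emit:
{"method": "play_rows", "body": {"steps": [{"gripper": 0.28, "tx": 0, "ty": -0.02, "tz": 0, "ax": 0, "ay": 0, "az": 0}, {"gripper": 0.28, "tx": 0, "ty": -0.02, "tz": 0, "ax": 0, "ay": 0, "az": 0}, {"gripper": 0.28, "tx": 0, "ty": -0.02, "tz": 0, "ax": 0, "ay": 0, "az": 0}]}}

```text
t: 10.87
eef_pos: [0.5173, 0.0681, 0.3029]
ee_rot: [1.453, 1.571, -1.578]
force: [-0.7, -1.2, -1.1]
width: 0.0247
```

Emit:
{"method": "play_rows", "body": {"steps": [{"gripper": 0.28, "tx": 0, "ty": -0.02, "tz": 0, "ax": 0, "ay": 0, "az": 0}, {"gripper": 0.28, "tx": 0, "ty": -0.02, "tz": 0, "ax": 0, "ay": 0, "az": 0}, {"gripper": 0.28, "tx": 0, "ty": -0.02, "tz": 0, "ax": 0, "ay": 0, "az": 0}]}}

```text
t: 11.12
eef_pos: [0.5171, 0.0696, 0.3029]
ee_rot: [1.22, 1.571, -1.811]
force: [0.3, -1.5, 0.5]
width: 0.0246
```

```bash
python3 look.py 8; python3 -c "
import cv2
a=cv2.imread('pics/scene8.png')[120:320,380:680];cv2.imwrite('pics/s8z.png',cv2.resize(a,None,fx=2.6,fy=2.6))"
```

```text
t 11.12 tip_st [-1.4  9.   4.9] F_st [ 0.17 -1.51  0.51] w 0.0246 sgn -1
turn units(tool now) [-0.04  0.   -0.  ] shift units(D axes) [-0.    1.96  0.03] now axes [-0.    1.96  0.02]
```

View pics/s8z.png

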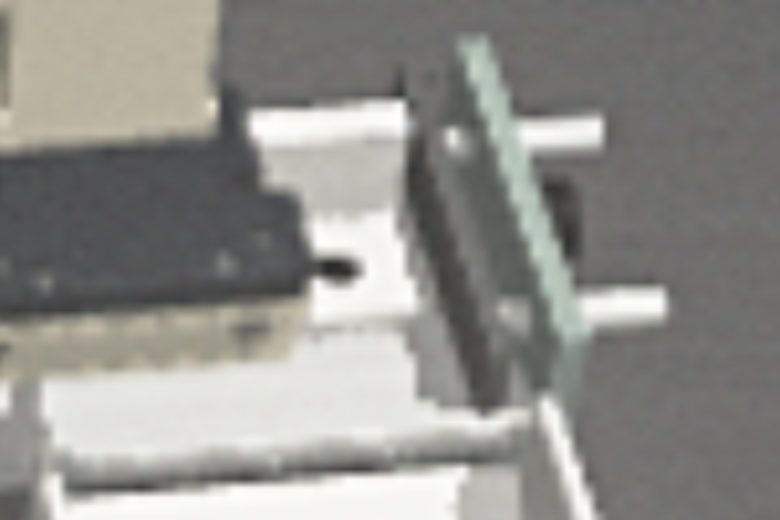

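Emit:
{"method": "play_rows", "body": {"steps": [{"gripper": 0.28, "tx": 0, "ty": -0.02, "tz": 0, "ax": 0, "ay": 0, "az": 0}, {"gripper": 0.28, "tx": 0, "ty": -0.02, "tz": 0, "ax": 0, "ay": 0, "az": 0}, {"gripper": 0.28, "tx": 0, "ty": -0.02, "tz": 0, "ax": 0, "ay": 0, "az": 0}]}}

```text
t: 11.47
eef_pos: [0.5169, 0.0711, 0.3029]
ee_rot: [0.669, 1.571, -2.362]
force: [-0.2, -1.8, 0.1]
width: 0.0246
```

Emit:
{"method": "play_rows", "body": {"steps": [{"gripper": 0.28, "tx": 0, "ty": -0.02, "tz": 0, "ax": 0, "ay": 0, "az": 0}, {"gripper": 0.28, "tx": 0, "ty": -0.02, "tz": 0, "ax": 0, "ay": 0, "az": 0}]}}

```text
t: 11.63
eef_pos: [0.5168, 0.0721, 0.3029]
ee_rot: [0.938, 1.571, -2.093]
force: [0.9, -1.2, 1.1]
width: 0.0243
```

Emit:
{"method": "play_rows", "body": {"steps": [{"gripper": 0.28, "tx": 0, "ty": -0.02, "tz": 0, "ax": 0, "ay": 0, "az": 0}, {"gripper": 0.28, "tx": 0, "ty": -0.02, "tz": 0, "ax": 0, "ay": 0, "az": 0}]}}

```text
t: 11.8
eef_pos: [0.5167, 0.0731, 0.3029]
ee_rot: [0.963, 1.571, -2.068]
force: [1.1, -1.6, -0.4]
width: 0.025
```

Emit:
{"method": "play_rows", "body": {"steps": [{"gripper": 0.28, "tx": 0, "ty": -0.02, "tz": 0, "ax": 0, "ay": 0, "az": 0}, {"gripper": 0.28, "tx": 0, "ty": -0.02, "tz": 0, "ax": 0, "ay": 0, "az": 0}]}}

```text
t: 11.97
eef_pos: [0.5166, 0.0741, 0.3029]
ee_rot: [0.274, 1.571, -2.756]
force: [0.4, -1.7, 0.3]
width: 0.0245
```

Emit:
{"method": "play_rows", "body": {"steps": [{"gripper": 0.28, "tx": 0, "ty": -0.02, "tz": 0, "ax": 0, "ay": 0, "az": 0}, {"gripper": 0.28, "tx": 0, "ty": -0.02, "tz": 0, "ax": 0, "ay": 0, "az": 0}]}}

```text
t: 12.13
eef_pos: [0.5165, 0.0751, 0.3029]
ee_rot: [2.669, 1.571, -0.362]
force: [0.2, -1.3, 1.0]
width: 0.0245
```

```bash
python3 look.py 9; python3 -c "
import cv2
a=cv2.imread('pics/scene9.png')[120:320,380:680];cv2.imwrite('pics/s9z.png',cv2.resize(a,None,fx=2.6,fy=2.6))"
```

```text
t 12.13 tip_st [-1.4 14.5  4.9] F_st [ 0.06 -1.29  1.  ] w 0.0245 sgn -1
turn units(tool now) [-0.04 -0.   -0.  ] shift units(D axes) [-0.    2.18  0.03] now axes [-0.    2.18  0.02]
```

View pics/s9z.png

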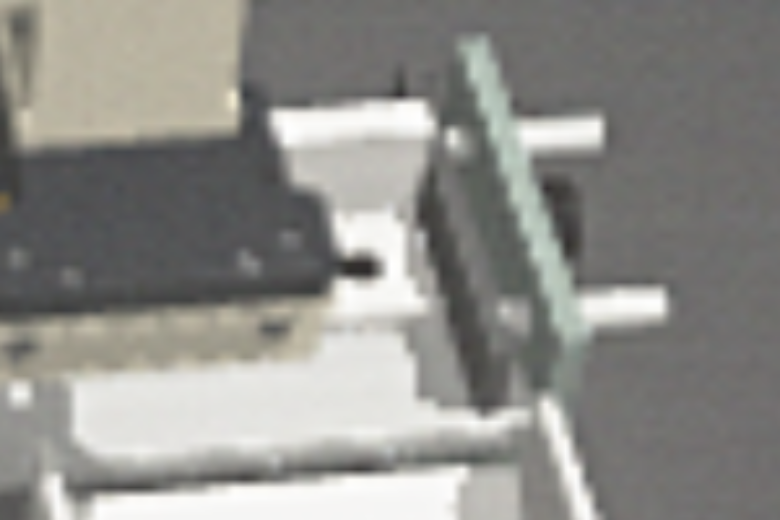

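Emit:
{"method": "play_rows", "body": {"steps": [{"gripper": 0.28, "tx": 0, "ty": -0.02, "tz": 0, "ax": 0, "ay": 0, "az": 0}, {"gripper": 0.28, "tx": 0, "ty": -0.02, "tz": 0, "ax": 0, "ay": 0, "az": 0}]}}

```text
t: 12.4
eef_pos: [0.5164, 0.076, 0.3029]
ee_rot: [1.366, 1.571, -1.665]
force: [0.7, -3.6, -0.3]
width: 0.024
```

Emit:
{"method": "play_rows", "body": {"steps": [{"gripper": 0.28, "tx": 0, "ty": -0.01, "tz": 0, "ax": 0, "ay": 0, "az": 0}, {"gripper": 0.28, "tx": 0, "ty": 0, "tz": 0, "ax": 0, "ay": 0, "az": 0}]}}

```text
t: 12.57
eef_pos: [0.5164, 0.0761, 0.3029]
ee_rot: [1.257, 1.57, -1.774]
force: [0.4, -3.2, -0.8]
width: 0.0247
```

Emit:
{"method": "play_rows", "body": {"steps": [{"gripper": 0.28, "tx": 0, "ty": -0.02, "tz": 0, "ax": 0, "ay": 0, "az": 0}, {"gripper": 0.28, "tx": 0, "ty": 0, "tz": 0, "ax": 0, "ay": 0, "az": 0}]}}

```text
t: 12.73
eef_pos: [0.5163, 0.0762, 0.3029]
ee_rot: [1.114, 1.569, -1.917]
force: [1.6, -6.2, 0.6]
width: 0.0244
```

Emit:
{"method": "play_rows", "body": {"steps": [{"gripper": 0.28, "tx": 0, "ty": -0.02, "tz": 0, "ax": 0, "ay": 0, "az": 0}, {"gripper": 0.28, "tx": 0, "ty": 0, "tz": 0, "ax": 0, "ay": 0, "az": 0}]}}

```text
t: 12.9
eef_pos: [0.5162, 0.0764, 0.303]
ee_rot: [1.137, 1.569, -1.894]
force: [2.4, -8.6, 0.3]
width: 0.0249
```

Emit:
{"method": "play_rows", "body": {"steps": [{"gripper": 0.28, "tx": 0, "ty": -0.005, "tz": 0, "ax": 0, "ay": 0, "az": 0}, {"gripper": 0.28, "tx": 0, "ty": 0, "tz": 0, "ax": 0, "ay": 0, "az": 0}, {"gripper": 0.28, "tx": 0, "ty": 0, "tz": 0, "ax": 0, "ay": 0, "az": 0}, {"gripper": 0.28, "tx": 0, "ty": 0, "tz": 0, "ax": 0, "ay": 0, "az": 0}, {"gripper": 0.28, "tx": 0, "ty": 0, "tz": 0, "ax": 0, "ay": 0, "az": 0}, {"gripper": 0.28, "tx": 0, "ty": 0, "tz": 0, "ax": 0, "ay": 0, "az": 0}, {"gripper": 0.28, "tx": 0, "ty": 0, "tz": 0, "ax": 0, "ay": 0, "az": 0}, {"gripper": 0.28, "tx": 0, "ty": 0, "tz": 0, "ax": 0, "ay": 0, "az": 0}]}}

```text
t: 13.57
eef_pos: [0.5162, 0.0764, 0.3029]
ee_rot: [1.116, 1.569, -1.915]
force: [1.1, -9.1, 0.9]
width: 0.0249
```

```bash
python3 look.py 10; python3 -c "
import cv2
a=cv2.imread('pics/scene10.png')[120:320,380:680];cv2.imwrite('pics/s10z.png',cv2.resize(a,None,fx=2.6,fy=2.6))"
```

```text
t 13.57 tip_st [-1.7 15.4  4.9] F_st [ 0.06 -9.22  0.9 ] w 0.0249 sgn -1
turn units(tool now) [-0.04  0.01 -0.02] shift units(D axes) [-0.    2.23  0.02] now axes [0.   2.23 0.01]
```

View pics/s10z.png

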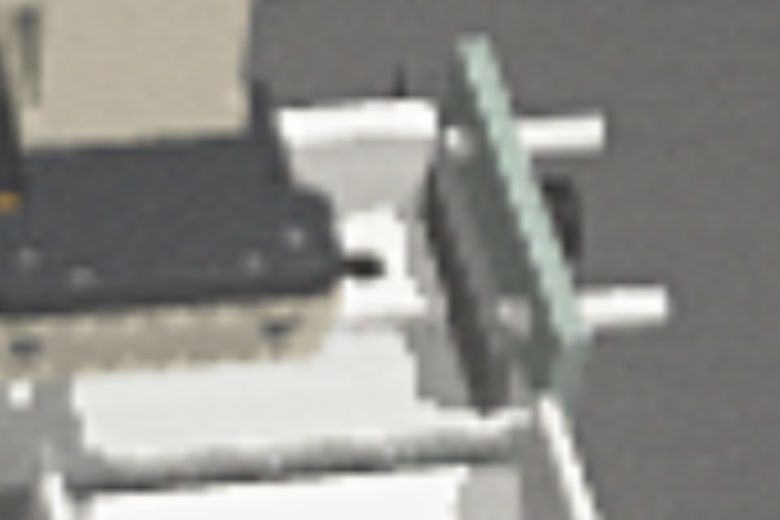

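View pics/wrist10.png

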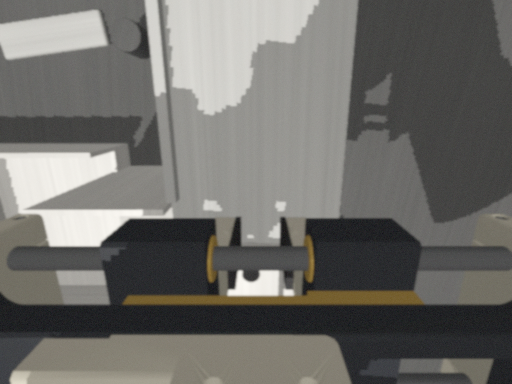

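Run:
```python
from g import *
im=cv2.cvtColor(optics.grab_frame('scene'),cv2.COLOR_RGB2BGR)
cv2.imwrite('pics/raw11.png',im)
k=10;x0,y0=270,125
a=cv2.resize(im[y0:y0+60,x0:x0+75],None,fx=k,fy=k,interpolation=cv2.INTER_NEAREST)
b=a.copy()
def L(P,col):
    p=((proj('scene',place(S,np.array(P)/1000))-[x0,y0]+.5)*k).astype(int);cv2.polylines(b,[p.astype(np.int32)],False,col,1)
Y=105
L([(-52,Y,120),(52,Y,120)],(0,0,255));L([(-52,Y,147),(52,Y,147)],(0,0,255));L([(-52,Y+7,147),(52,Y+7,147)],(0,255,255))
L([(-24,Y,120),(20,Y,120),(20,Y,130),(-14,Y,130),(-14,Y,164),(-24,Y,164),(-24,Y,120)],(255,0,0))
L([(-24,Y-80,164),(-24,Y,164)],(255,0,0));L([(20,Y-80,130),(20,Y,130)],(255,0,0))
cv2.imwrite('pics/ov11.png',b)
im=cv2.cvtColor(optics.grab_frame('top'),cv2.COLOR_RGB2BGR)
cv2.imwrite('pics/t11.png',cv2.resize(im[180:250,190:270],None,fx=8,fy=8,interpolation=cv2.INTER_CUBIC))
```

```text
(no output)
```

View pics/ov11.png

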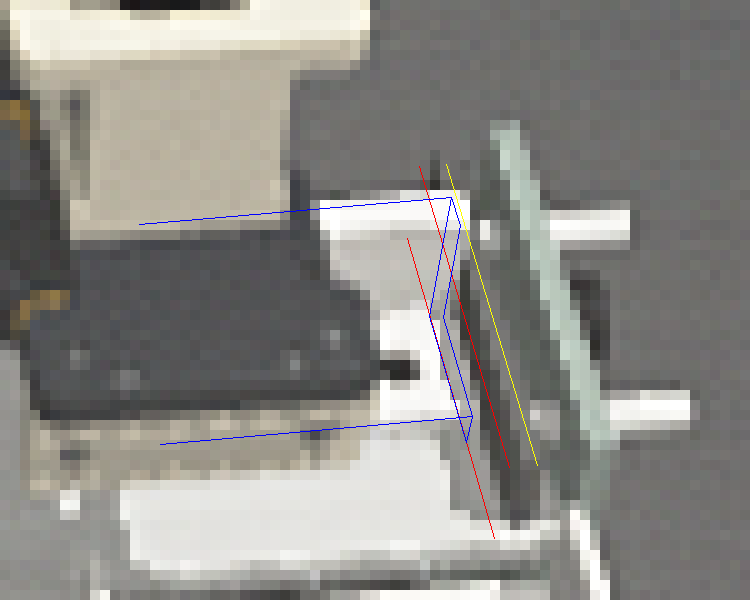

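View pics/t11.png

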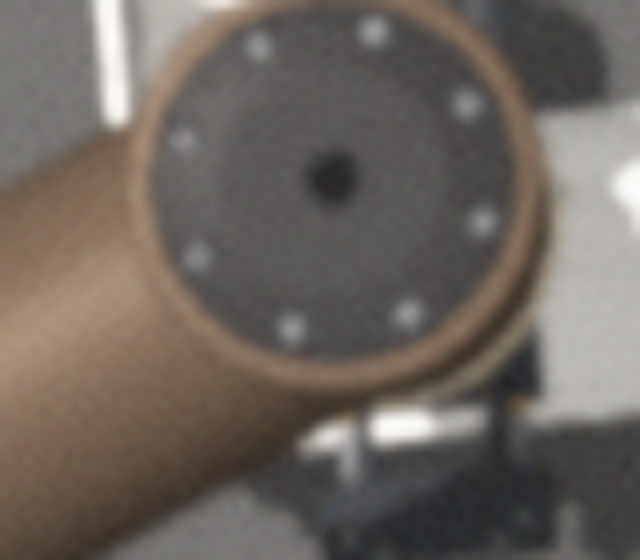

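Emit:
{"method": "play_rows", "body": {"steps": [{"gripper": 0.28, "tx": 0, "ty": 0.1, "tz": 0, "ax": 0, "ay": 0, "az": 0}, {"gripper": 0.28, "tx": 0, "ty": 0.3, "tz": 0, "ax": 0, "ay": 0, "az": 0}, {"gripper": 0.28, "tx": 0, "ty": 0.4, "tz": 0, "ax": 0, "ay": 0, "az": 0}, {"gripper": 0.28, "tx": -0.8, "ty": 0.4, "tz": 0, "ax": 0, "ay": 0, "az": 0}, {"gripper": 0.28, "tx": -0.8, "ty": 0, "tz": 0, "ax": 0, "ay": 0, "az": 0}, {"gripper": 0.28, "tx": -0.8, "ty": 0, "tz": 0, "ax": 0, "ay": 0, "az": 0}, {"gripper": 0.28, "tx": -0.8, "ty": 0, "tz": 0, "ax": 0, "ay": 0, "az": 0}, {"gripper": 0.28, "tx": 0, "ty": 0, "tz": 0, "ax": 0, "ay": 0, "az": 0}]}}

```text
t: 14.43
eef_pos: [0.5207, 0.0472, 0.3871]
ee_rot: [-2.938, 1.564, 0.315]
force: [1.3, 0.3, 0.2]
width: 0.0245
```

```bash
python3 look.py 12
python3 - <<'E'
from g import *
s,R,ts,fs=st();print(s['q'].round(2))
im=cv2.cvtColor(optics.grab_frame('scene'),cv2.COLOR_RGB2BGR)
k=8;x0,y0=250,125
b=cv2.resize(im[y0:y0+65,x0:x0+95],None,fx=k,fy=k,interpolation=cv2.INTER_NEAREST)
cv2.imwrite('pics/ov12.png',b)
E
```

```text
t 14.43 tip_st [  0.7 -13.5  89.1] F_st [1.31 0.18 0.21] w 0.0245 sgn -1
turn units(tool now) [-0.04 -0.06  0.01] shift units(D axes) [3.36 1.05 0.06] now axes [3.36 1.06 0.08]
[ 0.47  0.12 -0.35 -0.   -1.09 -0.36]
```

View pics/ov12.png

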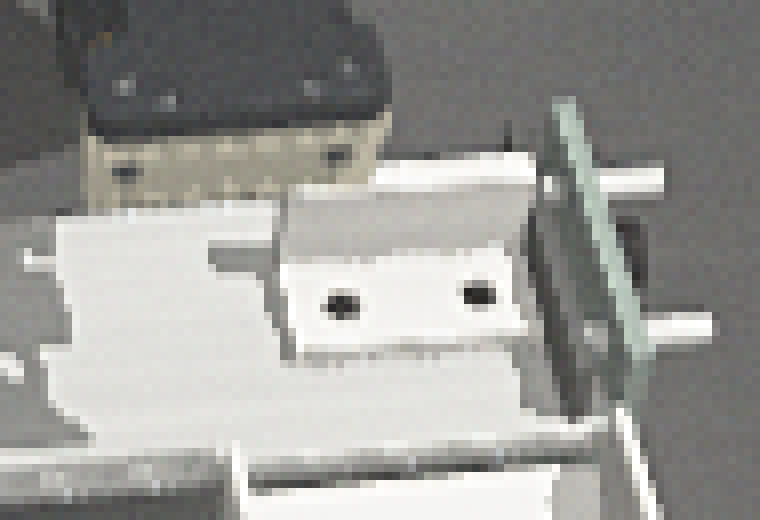

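View pics/wrist12.png

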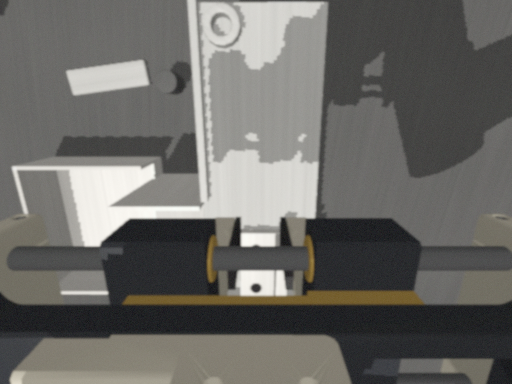

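Emit:
{"method": "play_rows", "body": {"steps": [{"gripper": 0.28, "tx": 0, "ty": 0, "tz": 0, "ax": -1, "ay": 0, "az": 0}, {"gripper": 0.28, "tx": 0, "ty": 0, "tz": 0, "ax": -1, "ay": 0, "az": 0}, {"gripper": 0.28, "tx": 0, "ty": 0, "tz": 0, "ax": -1, "ay": 0, "az": 0}, {"gripper": 0.28, "tx": 0, "ty": 0, "tz": 0, "ax": -1, "ay": 0, "az": 0}, {"gripper": 0.28, "tx": 0, "ty": 0, "tz": 0, "ax": -1, "ay": 0, "az": 0}, {"gripper": 0.28, "tx": 0, "ty": 0, "tz": 0, "ax": -1, "ay": 0, "az": 0}, {"gripper": 0.28, "tx": 0, "ty": 0, "tz": 0, "ax": -1, "ay": 0, "az": 0}, {"gripper": 0.28, "tx": 0, "ty": 0, "tz": 0, "ax": -1, "ay": 0, "az": 0}, {"gripper": 0.28, "tx": 0, "ty": 0, "tz": 0, "ax": -1, "ay": 0, "az": 0}, {"gripper": 0.28, "tx": 0, "ty": 0, "tz": 0, "ax": -1, "ay": 0, "az": 0}, {"gripper": 0.28, "tx": 0, "ty": 0, "tz": 0, "ax": -1, "ay": 0, "az": 0}, {"gripper": 0.28, "tx": 0, "ty": 0, "tz": 0, "ax": -1, "ay": 0, "az": 0}, {"gripper": 0.28, "tx": 0, "ty": 0, "tz": 0, "ax": -1, "ay": 0, "az": 0}, {"gripper": 0.28, "tx": 0, "ty": 0, "tz": 0, "ax": -1, "ay": 0, "az": 0}, {"gripper": 0.28, "tx": 0, "ty": 0, "tz": 0, "ax": -1, "ay": 0, "az": 0}, {"gripper": 0.28, "tx": 0, "ty": 0, "tz": 0, "ax": 0, "ay": 0, "az": 0}]}}

```text
t: 15.92
eef_pos: [0.5193, 0.0474, 0.3817]
ee_rot: [-1.428, 1.569, -2.883]
force: [0.7, -0.1, -0.7]
width: 0.0247
```

```bash
cat > t2.py <<'E'
from g import *
import sys
x,y,z=map(float,sys.argv[1:4])
s,R,ts,fs=st();c,q=np.cos(S[2]),np.sin(S[2])
yt=np.array([c,q,0]);xt=np.array([0,0,-1.]);D=np.c_[xt,yt,np.cross(xt,yt)]
goal=place(S,np.array([[x,y,z]])/1000,.12)[0]-xt*.178
print("t %.2f"%s["t"],"tip",ts.round(1),"F",fs.round(2),"turn",(Ro.from_matrix(R.T@D).as_rotvec(degrees=True)/6).round(2),"shift",(D.T@(goal-s["eef_pos"])/.025).round(2))
E
python3 t2.py -50 65 8
```

```text
t 15.92 tip [ -2.1 -13.4  83.7] F [ 0.73 -0.17 -0.66] turn [0.01 0.   0.02] shift [ 3.03 -1.93 -3.13]
```

Emit:
{"method": "play_rows", "body": {"steps": [{"gripper": 0.28, "tx": 0, "ty": -0.4, "tz": -0.63, "ax": 0, "ay": 0, "az": 0}, {"gripper": 0.28, "tx": 0, "ty": -0.4, "tz": -0.63, "ax": 0, "ay": 0, "az": 0}, {"gripper": 0.28, "tx": 0, "ty": -0.4, "tz": -0.63, "ax": 0, "ay": 0, "az": 0}, {"gripper": 0.28, "tx": 0, "ty": -0.4, "tz": -0.63, "ax": 0, "ay": 0, "az": 0}, {"gripper": 0.28, "tx": 0, "ty": -0.33, "tz": -0.61, "ax": 0, "ay": 0, "az": 0}, {"gripper": 0.28, "tx": 0, "ty": 0, "tz": 0, "ax": 0, "ay": 0, "az": 0}, {"gripper": 0.28, "tx": 0.8, "ty": 0, "tz": 0, "ax": 0, "ay": 0, "az": 0}, {"gripper": 0.28, "tx": 0.8, "ty": 0, "tz": 0, "ax": 0, "ay": 0, "az": 0}, {"gripper": 0.28, "tx": 0.7, "ty": 0, "tz": 0, "ax": 0, "ay": 0, "az": 0}, {"gripper": 0.28, "tx": 0.4, "ty": 0, "tz": 0, "ax": 0, "ay": 0, "az": 0}, {"gripper": 0.28, "tx": 0.3, "ty": 0, "tz": 0, "ax": 0, "ay": 0, "az": 0}, {"gripper": 0.28, "tx": 0, "ty": 0, "tz": 0, "ax": 0, "ay": 0, "az": 0}]}}

```text
t: 16.92
eef_pos: [0.4628, 0.1196, 0.3064]
ee_rot: [-1.09, 1.568, -2.551]
force: [-0.7, 0.2, -0.0]
width: 0.0246
```

```bash
python3 t2.py -50 65 8;python3 look.py 13 >/dev/null
```

```text
t 16.92 tip [-50.1  64.6   8.4] F [-0.72  0.25 -0.  ] turn [-0.06  0.01  0.02] shift [ 0.02 -0.01 -0.01]
```

View pics/scene13.png

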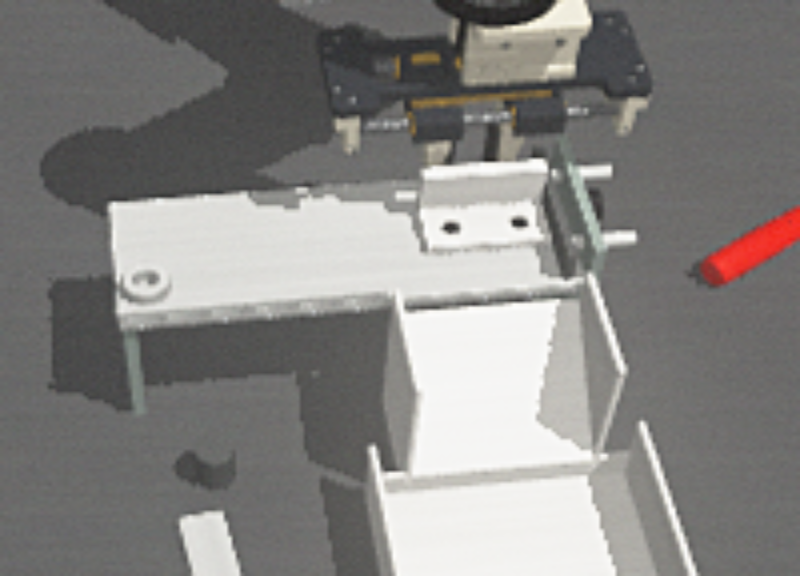

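View pics/wrist13.png

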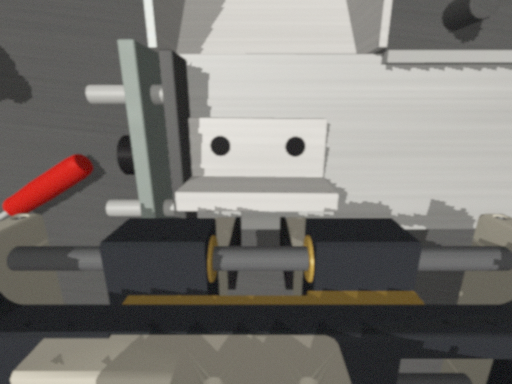

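Emit:
{"method": "play_rows", "body": {"steps": [{"gripper": 0.28, "tx": 0, "ty": 0.1, "tz": 0, "ax": 0, "ay": 0, "az": 0}, {"gripper": 0.28, "tx": 0, "ty": 0.1, "tz": 0, "ax": 0, "ay": 0, "az": 0}, {"gripper": 0.28, "tx": 0, "ty": 0.1, "tz": 0, "ax": 0, "ay": 0, "az": 0}, {"gripper": 0.28, "tx": 0, "ty": 0.08, "tz": 0, "ax": 0, "ay": 0, "az": 0}, {"gripper": 0.28, "tx": 0, "ty": 0.06, "tz": 0, "ax": 0, "ay": 0, "az": 0}, {"gripper": 0.28, "tx": 0, "ty": 0.06, "tz": 0, "ax": 0, "ay": 0, "az": 0}, {"gripper": 0.28, "tx": 0, "ty": 0.06, "tz": 0, "ax": 0, "ay": 0, "az": 0}, {"gripper": 0.28, "tx": 0, "ty": 0.06, "tz": 0, "ax": 0, "ay": 0, "az": 0}, {"gripper": 0.28, "tx": 0, "ty": 0.06, "tz": 0, "ax": 0, "ay": 0, "az": 0}, {"gripper": 0.28, "tx": 0, "ty": 0.06, "tz": 0, "ax": 0, "ay": 0, "az": 0}, {"gripper": 0.28, "tx": 0, "ty": 0.08, "tz": 0, "ax": 0, "ay": 0, "az": 0}, {"gripper": 0.28, "tx": 0, "ty": 0.1, "tz": 0, "ax": 0, "ay": 0, "az": 0}, {"gripper": 0.28, "tx": 0, "ty": 0.1, "tz": 0, "ax": 0, "ay": 0, "az": 0}, {"gripper": 0.28, "tx": 0, "ty": 0.1, "tz": 0, "ax": 0, "ay": 0, "az": 0}, {"gripper": 0.28, "tx": 0, "ty": 0.1, "tz": 0, "ax": 0, "ay": 0, "az": 0}, {"gripper": 0.28, "tx": 0, "ty": 0.1, "tz": 0, "ax": 0, "ay": 0, "az": 0}]}}

```text
t: 18.35
eef_pos: [0.496, 0.1237, 0.3078]
ee_rot: [-0.981, 1.571, -2.441]
force: [-0.7, 0.1, -0.3]
width: 0.0247
```

```bash
python3 t2.py 30 65 8;python3 look.py 14 >/dev/null
```

```text
t 18.35 tip [-16.2  65.    9.8] F [-0.65  0.2  -0.32] turn [-0.04  0.    0.  ] shift [0.07 1.85 0.  ]
```

View pics/wrist14.png

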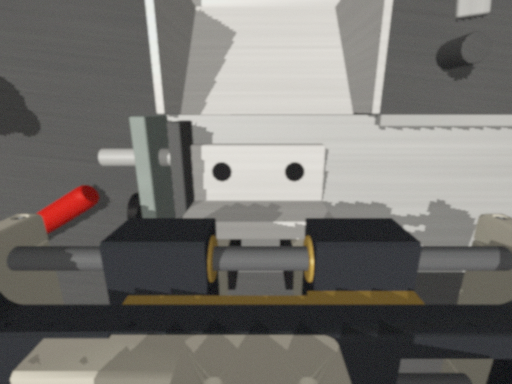

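Emit:
{"method": "play_rows", "body": {"steps": [{"gripper": 0.28, "tx": 0.05, "ty": 0.1, "tz": 0, "ax": 0, "ay": 0, "az": 0}, {"gripper": 0.28, "tx": 0, "ty": 0.1, "tz": 0, "ax": 0, "ay": 0, "az": 0}, {"gripper": 0.28, "tx": 0, "ty": 0.1, "tz": 0, "ax": 0, "ay": 0, "az": 0}, {"gripper": 0.28, "tx": 0, "ty": 0.1, "tz": 0, "ax": 0, "ay": 0, "az": 0}, {"gripper": 0.28, "tx": 0, "ty": 0.1, "tz": 0, "ax": 0, "ay": 0, "az": 0}, {"gripper": 0.28, "tx": 0, "ty": 0.1, "tz": 0, "ax": 0, "ay": 0, "az": 0}, {"gripper": 0.28, "tx": 0, "ty": 0.1, "tz": 0, "ax": 0, "ay": 0, "az": 0}, {"gripper": 0.28, "tx": 0, "ty": 0.1, "tz": 0, "ax": 0, "ay": 0, "az": 0}, {"gripper": 0.28, "tx": 0, "ty": 0.1, "tz": 0, "ax": 0, "ay": 0, "az": 0}, {"gripper": 0.28, "tx": 0, "ty": 0.1, "tz": 0, "ax": 0, "ay": 0, "az": 0}, {"gripper": 0.28, "tx": 0, "ty": 0.1, "tz": 0, "ax": 0, "ay": 0, "az": 0}, {"gripper": 0.28, "tx": 0, "ty": 0.1, "tz": 0, "ax": 0, "ay": 0, "az": 0}, {"gripper": 0.28, "tx": 0, "ty": 0.1, "tz": 0, "ax": 0, "ay": 0, "az": 0}, {"gripper": 0.28, "tx": 0, "ty": 0.1, "tz": 0, "ax": 0, "ay": 0, "az": 0}]}}

```text
t: 19.62
eef_pos: [0.5308, 0.1275, 0.3067]
ee_rot: [-1.168, 1.571, -2.628]
force: [-1.1, -0.1, -0.2]
width: 0.0244
```

```bash
python3 t2.py 30 65 8;python3 look.py 15 >/dev/null
```

```text
t 19.62 tip [18.8 64.9  8.7] F [-1.08  0.   -0.24] turn [-0.04  0.    0.  ] shift [ 0.03  0.45 -0.  ]
```

View pics/wrist15.png

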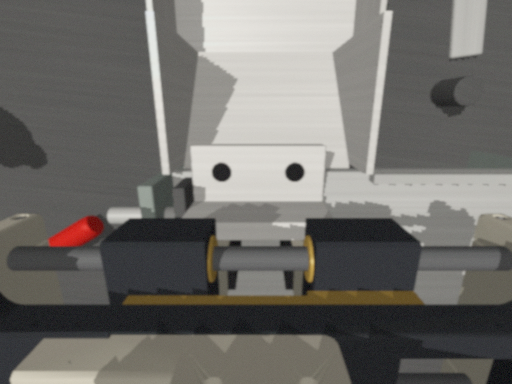

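View pics/scene15.png

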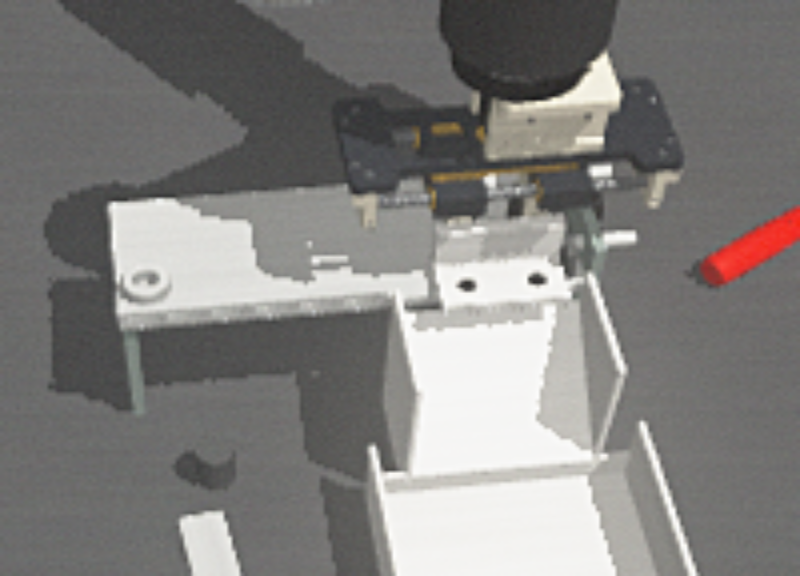

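Emit:
{"method": "play_rows", "body": {"steps": [{"gripper": 0.28, "tx": 0, "ty": 0.08, "tz": 0, "ax": 0, "ay": 0, "az": 0}, {"gripper": 0.28, "tx": 0, "ty": 0.08, "tz": 0, "ax": 0, "ay": 0, "az": 0}, {"gripper": 0.28, "tx": 0, "ty": 0.08, "tz": 0, "ax": 0, "ay": 0, "az": 0}, {"gripper": 0.28, "tx": 0, "ty": 0.08, "tz": 0, "ax": 0, "ay": 0, "az": 0}, {"gripper": 0.28, "tx": 0, "ty": 0.08, "tz": 0, "ax": 0, "ay": 0, "az": 0}, {"gripper": 0.28, "tx": 0, "ty": 0.08, "tz": 0, "ax": 0, "ay": 0, "az": 0}, {"gripper": 0.28, "tx": 0, "ty": 0.08, "tz": 0, "ax": 0, "ay": 0, "az": 0}, {"gripper": 0.28, "tx": 0, "ty": 0, "tz": 0, "ax": 0, "ay": 0, "az": 0}, {"gripper": 0.28, "tx": 0, "ty": 0, "tz": 0, "ax": 0, "ay": 0, "az": 0}]}}

```text
t: 20.47
eef_pos: [0.5448, 0.1292, 0.3066]
ee_rot: [1.886, 1.57, 0.426]
force: [1.1, 0.2, 0.2]
width: 0.0244
```

```bash
python3 t2.py 50 65 8;python3 look.py 16 >/dev/null
```

```text
t 20.47 tip [33.1 65.   8.6] F [1.15 0.03 0.2 ] turn [-0.04 -0.   -0.01] shift [ 0.03  0.68 -0.  ]
```

View pics/wrist16.png

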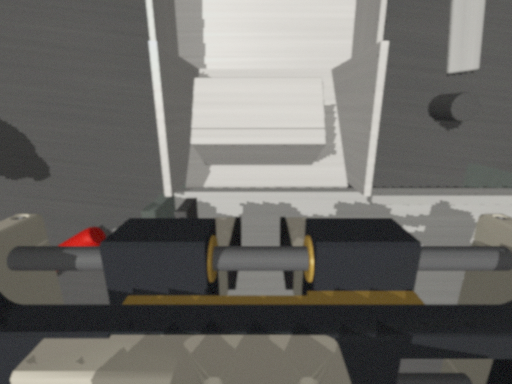

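View pics/scene16.png

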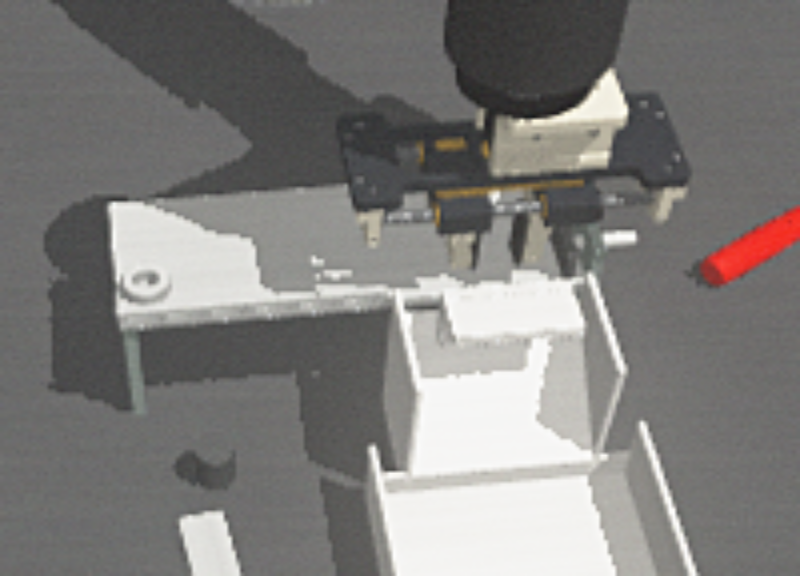

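Tipped into the chute; I'll wait, then check whether it slides.

Emit:
{"method": "play_rows", "body": {"steps": [{"gripper": 0.28, "tx": 0, "ty": 0, "tz": 0, "ax": 0, "ay": 0, "az": 0}, {"gripper": 0.28, "tx": 0, "ty": 0, "tz": 0, "ax": 0, "ay": 0, "az": 0}, {"gripper": 0.28, "tx": 0, "ty": 0, "tz": 0, "ax": 0, "ay": 0, "az": 0}, {"gripper": 0.28, "tx": 0, "ty": 0, "tz": 0, "ax": 0, "ay": 0, "az": 0}, {"gripper": 0.28, "tx": 0, "ty": 0, "tz": 0, "ax": 0, "ay": 0, "az": 0}, {"gripper": 0.28, "tx": 0, "ty": 0, "tz": 0, "ax": 0, "ay": 0, "az": 0}, {"gripper": 0.28, "tx": 0, "ty": 0, "tz": 0, "ax": 0, "ay": 0, "az": 0}, {"gripper": 0.28, "tx": 0, "ty": 0, "tz": 0, "ax": 0, "ay": 0, "az": 0}]}}

```text
t: 21.23
eef_pos: [0.5445, 0.1291, 0.3067]
ee_rot: [2.6, 1.571, 1.14]
force: [0.6, -0.6, -0.3]
width: 0.0243
```

```bash
python3 t2.py 50 65 8;python3 look.py 17 >/dev/null
```

```text
t 21.23 tip [32.6 64.9  8.7] F [ 0.56 -0.7  -0.29] turn [-0.04 -0.   -0.  ] shift [ 0.03  0.7  -0.  ]
```

View pics/wrist17.png

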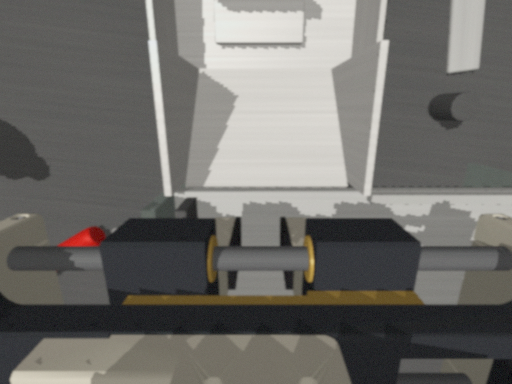

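View pics/scene17.png

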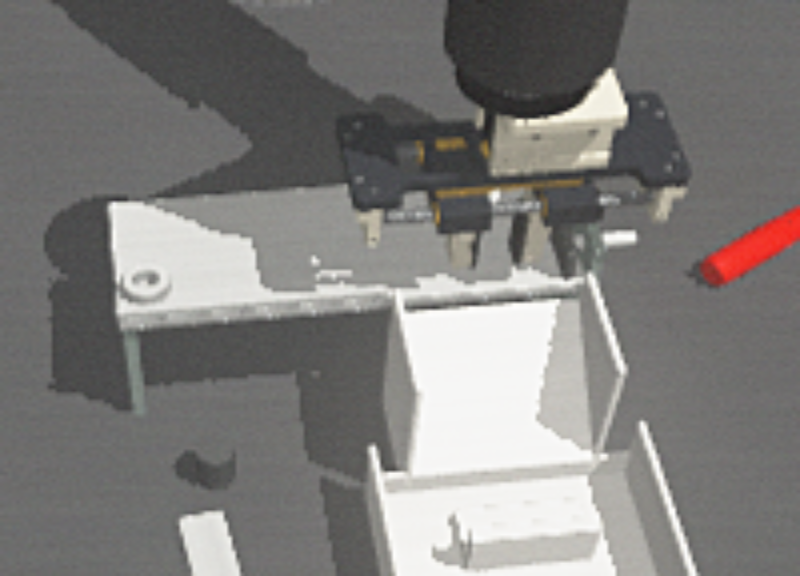

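Emit:
{"method": "play_rows", "body": {"steps": [{"gripper": 0.28, "tx": -0.5, "ty": 0, "tz": 0, "ax": 0, "ay": 0, "az": 0}, {"gripper": 0.28, "tx": -0.8, "ty": -0.3, "tz": 0, "ax": 0, "ay": 0, "az": 0}, {"gripper": 0.28, "tx": -0.8, "ty": -0.3, "tz": 0, "ax": 0, "ay": 0, "az": 0}, {"gripper": 0.28, "tx": -0.5, "ty": 0, "tz": 0, "ax": 0, "ay": 0, "az": 0}, {"gripper": 0.28, "tx": 0, "ty": 0, "tz": 0, "ax": 0, "ay": 0, "az": 0}, {"gripper": 0.28, "tx": 0, "ty": 0, "tz": 0, "ax": 0, "ay": 0, "az": 0}, {"gripper": 0.28, "tx": 0, "ty": 0, "tz": 0, "ax": 0, "ay": 0, "az": 0}, {"gripper": 0.28, "tx": 0, "ty": 0, "tz": 0, "ax": 0, "ay": 0, "az": 0}, {"gripper": 0.28, "tx": 0, "ty": 0, "tz": 0, "ax": 0, "ay": 0, "az": 0}, {"gripper": 0.28, "tx": 0, "ty": 0, "tz": 0, "ax": 0, "ay": 0, "az": 0}]}}

```text
t: 22.17
eef_pos: [0.5295, 0.1274, 0.3709]
ee_rot: [-1.114, 1.569, -2.574]
force: [-0.5, 0.2, 0.7]
width: 0.0248
```

Run:
```python
from g import *
for n in("scene","top"):
    im=cv2.cvtColor(optics.grab_frame(n),cv2.COLOR_RGB2BGR);cv2.imwrite(f"pics/{n}18.png",im)
im0=cv2.imread("pics/scene18.png");a=cv2.resize(im0[200:300,260:370],None,fx=6,fy=6);
p=((proj("scene",place(S,np.array([(141,-21,6),(281,-21,6),(281,144,6),(141,144,6)])/1000))-[260,200]+.5)*6).astype(np.int32);cv2.polylines(a,[p],True,(0,255,0),1);cv2.imwrite("pics/s18z.png",a)
im2=cv2.cvtColor(optics.grab_frame("scene"),cv2.COLOR_RGB2BGR);print(np.abs(im2[200:300,260:370].astype(int)-im0[200:300,260:370]).max(), np.abs(im2.astype(int)-im0).max(), st()[0]['t'])
```

```text
16 94 22.3167
```

View pics/scene18.png

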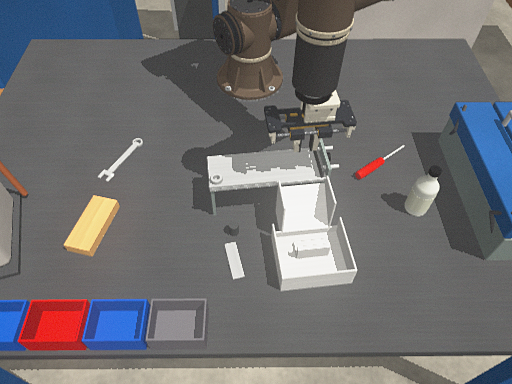

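View pics/s18z.png

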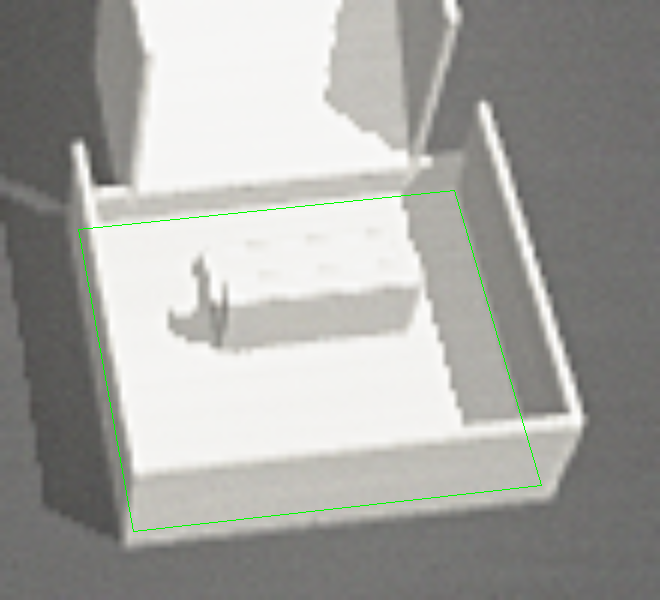

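```bash
python3 -c "
from station import job_done; print(job_done())"
```

```text
the job is handed in; nothing more can be done
None
```

I slid the offcut along the ledge to the end stop, pressed it home, and pushed it over the open edge. It now lies in the catch tray. The job was handed in at about 22 s, and the interface gave no verdict.

- **Pressing at the stop:** The wrist sensor read about 9 N for over 0.6 s. Less the 1 to 3 N of sliding friction, that is about 6 to 8 N on the stop. I never measured the force at the stop directly, and the highest wrist reading was about 9 N.
- **Squareness:** The offcut looked parallel to the pad and to the ledge edge in the wrist and scene pictures. While it was pressed, the pad's shadow hid the end of the flat leg in the scene camera. The top camera was blocked by the arm. So squareness there rests on the two-finger push and on the pictures taken after I backed off.
- **Drop and rest:** It tipped between the cheeks and slid down the chute. In the last pictures it was well inside the tray and not moving, with the arm lifted clear.
- **Bystanders:** All of them looked unmoved in the last scene picture. I checked this by eye and did not measure it.

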